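# Weigh and sort piston assemblies on a sprung balance

### The arm

A 6-joint arm with a two-finger parallel gripper is mounted at the origin on the work surface. World frame = base frame: x ahead of the robot, y to its left, z up, the work surface at z = 0. Lengths are in m, angles in rad, forces in N, time in s.
With the tool pointing down it reaches from about 0.35 to 0.775 m from the base axis. Payload 7.3 kg.
Tool frame: the origin (TCP) lies at the very end of the fingers, on their centre line; the grasp point (between the pads) lies 19 mm behind it; z points along the fingers, y is the direction in which the jaws open and shut (so a half turn about z gives the same grasp; the last joint's range is limited). The gripper opens to 92 mm and grips with 3 to 60 N. Pads are 19 mm wide; open, the fingers measure 130 mm over their backs; the gripper's body (75 mm by 190 mm) begins 47 mm behind the grasp point.
Start: joints at [-0.146, 0.342, 1.524, -0, 1.275, -0.146], TCP at [0.525, 0, 0.194] pointing down, gripper open.
Joint ranges: [-2.53, 2.53], [-0.77, 2.02], [0.04, 2.7], [-1, 4.14], [0.28, 2.66], [-3.11, 3.11]. Speed limits (rad/s): [2.57, 2.57, 3.14, 3.14, 3.14, 3.14].

### API

Orientations are given as a unit quaternion [x, y, z, w].
In Python, from cell import robot gives the robot as it stands.
- The arm moves only by the tool move_arm, never from a script. Its argument "commands" is text: rows parted by semicolons, each of 7 numbers parted by spaces: the shift along the tool's x, y, z in cm, then the turn, a rotation vector about the tool's x, y, z in degrees, then the closure, from -1 (fully open) to 1 (shut). In form: x y z wx wy wz claw; .... A call has 1 to 10 rows; each row is the pose to reach, as a shift and turn from the pose measured when the call began, along the tool's axes at that moment; what a row does not reach only later rows make up. A row lasts 1/8 s, in which the tool goes at most 62.5 mm and 10.7 degrees, less where a joint would pass 70% of its speed; a pose out of reach is approached as far as the arm can. A call with a gripper value outside its range is refused whole. The fingers move at their own pace and stop on an object; the grip force is fixed at half the most. Time passes only in rows, so rows that repeat a pose let the fingers close. It gives the time, the measured TCP pose, the force and the opening at its end, in the units of the state.
- robot.read_state(): the state, without advancing time (a new reading comes with each control period).
- robot.snapshot(name): name is "scene" or "side" or "wrist"; returns (picture, depth): 384x512x3 uint8, red, green, blue; 384x512 float32, m along the optical axis (not along the pixel's ray), 0 where there is no reading.
- robot.camera_params(name): a dict with "fx", "fy", "cx", "cy" (pixels), "D" ([k1, k2, p1, p2, k3] as OpenCV has them; the pictures are not rectified), "R" (3x3) and "t" (3): a world point X has camera coordinates R X + t. Camera axes: x right, y down, z forward; pixel columns grow to the right and rows downward; lengths in m; the calibration is good to about 2 mm. A picture is of the moment at which its call begins: read the wrist's pose just before it. camera_params takes no time and is no camera call; for the wrist camera it gives the pose at the moment of the call.
- robot.finish_job(): hands the job in, once; it reports no verdict.
The state is a dict: "time": time; "qpos": joint angles; "qd": joint speeds; "tau": joint torques, N m; "tool_pos": TCP position; "tcp_rot": TCP orientation; "ft_force": force on the tool from outside, world axes, zero at the start; "ft_torque": the same for the moment, N m; "grip_width": finger opening in m.
Only numpy, scipy, OpenCV 4.12 (cv2) and the standard library are available. Lean on these libraries where they do the work, as an engineer would, in place of code of your own. Each camera call takes 0.05 s, during which the arm holds its last target. There are 200 camera calls.

### The job

Before the engine rebuild, turn the balance's range knob until its pointer is at the mark and then pull the knob out to lock it. Then weigh the piston assemblies standing in the row on the right, one at a time from the nearest to the farthest: hang each on the sprung hook by its eye, let go and wait until it has settled and hangs still, and afterwards stand it upright on its crown in the rimmed tray if the hook settled below the scale's limit line, or on the flat rubber mat if it stayed above it. Leave the hook empty, never ram it to its bottom stop, and leave the other things on the bench where they are.

Things in the scene. Friction and masses are not known exactly. Their poses are not given: they have to be found in the camera images.
- piston_near_a: Rigid piston-and-rod, standing on its crown (origin: crown centre, z up): piston 62 mm wide, 48 high; on top the rod's eye, centre 115 mm up, 46 mm wide over flats (y; grip here), 20 thick (x), top 138, bore 30 mm along x. 0.3 or 0.5 kg, unseen. Look-alikes a and b share the nearest place (by x, from the robot) of the row on the right: just one is there.
- piston_near_b: Rigid piston-and-rod, standing on its crown (origin: crown centre, z up): piston 62 mm wide, 48 high; on top the rod's eye, centre 115 mm up, 46 mm wide over flats (y; grip here), 20 thick (x), top 138, bore 30 mm along x. 0.3 or 0.5 kg, unseen. Look-alikes a and b share the nearest place (by x, from the robot) of the row on the right: just one is there.
- piston_mid_a: Rigid piston-and-rod, standing on its crown (origin: crown centre, z up): piston 62 mm wide, 48 high; on top the rod's eye, centre 115 mm up, 46 mm wide over flats (y; grip here), 20 thick (x), top 138, bore 30 mm along x. 0.3 or 0.5 kg, unseen. Look-alikes a and b share the middle place (by x, from the robot) of the row on the right: just one is there.
- piston_mid_b: Rigid piston-and-rod, standing on its crown (origin: crown centre, z up): piston 62 mm wide, 48 high; on top the rod's eye, centre 115 mm up, 46 mm wide over flats (y; grip here), 20 thick (x), top 138, bore 30 mm along x. 0.3 or 0.5 kg, unseen. Look-alikes a and b share the middle place (by x, from the robot) of the row on the right: just one is there.
- piston_far_a: Rigid piston-and-rod, standing on its crown (origin: crown centre, z up): piston 62 mm wide, 48 high; on top the rod's eye, centre 115 mm up, 46 mm wide over flats (y; grip here), 20 thick (x), top 138, bore 30 mm along x. 0.3 or 0.5 kg, unseen. Look-alikes a and b share the farthest place (by x, from the robot) of the row on the right: one or neither is there.
- piston_far_b: Rigid piston-and-rod, standing on its crown (origin: crown centre, z up): piston 62 mm wide, 48 high; on top the rod's eye, centre 115 mm up, 46 mm wide over flats (y; grip here), 20 thick (x), top 138, bore 30 mm along x. 0.3 or 0.5 kg, unseen. Look-alikes a and b share the farthest place (by x, from the robot) of the row on the right: one or neither is there.
- balance: Grey spring balance, fixed: foot 100 x 90 mm, column 36 x 46, 290 mm high; white scale plate on its +y side with 10 mm graduations and one long thick limit line. Origin: centre of the column's foot; x points away from the robot along the hook's prong. Knob housing 80 x 66 mm, 34 high, centred 100 mm to its -y side (right).
- hook (a joint): Dip of the sprung hook, m: 0 unloaded, grows downward, bottom stop 0.08. Spring 120 N/m: 0.3 kg settles near 0.025, 0.5 kg near 0.041; bounces 1 to 2 s after release, and a knocked load swings sideways for some 10 s. The limit line is at 0.032: with heavy assemblies the hook's pointer settles below it, with light ones above.
- hook_seat (a point): Point on the level prong's centre line, 95 mm before the column axis, 260 mm up unloaded; moves with the hook, axes as balance's. Prong: flat bar 10 mm wide (y), 8 high, along x, from the carriage (face 59 mm away at +x) to its free end 49 mm away at -x (robot side), turned up 12 mm above the centre line. Pass an eye over the free end towards +x, lower it on; it hangs with its centre 11 mm under the line.
- knob_turn (a joint): Turning angle of the balance's range knob in rad, clockwise seen from above; range 0 to 2.4; at 0 the pointer line points along the balance's -x. The mark is at 1.6. Stays where left (friction 0.05 N m).
- knob_pull (a joint): How far the knob is pulled out (straight up), in m: 0 pushed in, 0.015 fully out, its stop; out is locked. Friction of 3 N holds it where it is left.
- knob_grip (a point): Middle of the knob's black grip bar, on the knob's axis: 46 mm long (x), 14 thick (y), 30 high; 70 mm above the bench when pushed in; turns and rises with it. The collar below is 52 mm wide, its top 44 mm above the bench.
- knob_pointer (a point): Outer end of the white pointer line on the knob, 26 mm from its axis, on its -x side.
- knob_mark (a point): The white mark painted on the knob housing, 32 mm from the knob's axis; the knob is set when its pointer line points at it.
- tray: Shallow aluminium tray with a raised rim, for heavy assemblies: 270 (x) x 120 (y) mm, rim 18 mm high, walls and floor 5 mm thick. Fixed. Origin under its centre. On the left; whether it or the mat is farther left varies.
- mat: Flat black rubber mat without a rim, for light assemblies: 270 (x) x 120 (y) x 5 mm. Fixed. Origin under its centre.
- spray_can: Bystander: upright blue spray can, 64 mm in diameter, 170 mm high. Origin at its foot. Leave alone.
- cup: Bystander: yellow plastic cup, 72 mm wide, 85 mm high. Origin at its foot. Leave alone.
- bearing_flange: Bystander: steel flange ring, 80 mm wide, 16 mm high, lying flat. Leave alone.
- screwdriver: Bystander: screwdriver lying flat. Leave alone.
- wrench: Bystander: wrench lying flat. Leave alone.
- gear: Bystander: dark steel gear with a hub, 74 mm wide, 30 mm high, lying flat. Leave alone.
- jar: Bystander: glass jar with a lid, 66 mm wide, 75 mm high, often absent. Leave alone.
Not all that is in view belongs to the job. Leave any red look-alike of the piston_mid_b alone.

How it is judged:
By the outcome, as a careful person would: the job done as asked, in the order asked, and still so for the second after the job is handed in, with the robot touching nothing.
Of piston_near_a, piston_near_b only 1 to 1 are there at a start; the rules pass over those that are not, and their reading is None.
Of piston_mid_a, piston_mid_b only 1 to 1 are there at a start; the rules pass over those that are not, and their reading is None.
Of piston_far_a, piston_far_b, jar only 1 to 1 are there at a start; the rules pass over those that are not, and their reading is None.
At some moment in a run one of piston_near_a, piston_near_b, piston_mid_a, piston_mid_b, piston_far_a, piston_far_b may be knocked a few centimetres aside while the robot is not near it.
It also fails if it takes over 210 s, if anything falls off the work surface, if the arm or the gripper's body presses on something with over 40 N, if the wrist force passes 120 N, or if a joint passes its speed limit or range.

## Working session

There is one attempt and no reset: what is moved stays moved. The work goes in short steps, Python scripts to look and compute and a tool call to move; the robot and the scene stay as the last step left them, time stands still between calls to the robot, and variables do not carry over. Pictures are saved under pics/ and viewed, about 12 in all and at most 16, crops included, and the job is handed in when it is done.

Besides the shell and the picture viewer there is one more tool, called as name(argument=value, ...), one argument or row to a line, values as JSON. move_arm: Moves the arm, as the interface text tells. Its arguments: {"type":"object","properties":{"commands":{"type":"string"}},"required":["commands"]}

```bash
mkdir -p pics; ls; cat > h.py <<'E'
import numpy as np, cv2
from cell import robot
def snap(n,f=None):
    p=robot.camera_params(n); im,d=robot.snapshot(n)
    if f: cv2.imwrite('pics/'+f,im[:,:,::-1])
    return im,d,p
def cloud(d,p):
    h,w=d.shape; v,u=np.mgrid[:h,:w]
    K=np.array([[p['fx'],0,p['cx']],[0,p['fy'],p['cy']],[0,0,1]])
    n=cv2.undistortPoints(np.stack([u,v],-1).reshape(-1,1,2).astype(np.float64),K,np.array(p['D'])).reshape(h,w,2)
    X=np.dstack([n[...,0]*d,n[...,1]*d,d])
    return (X-np.array(p['t']).ravel())@np.array(p['R'])
def st():
    s=robot.read_state(); print('t',round(s['time'],2),'pos',np.round(s['tool_pos'],4),'q',np.round(s['tcp_rot'],4),'F',np.round(s['ft_force'],1),'w',round(float(s['grip_width']),4)); return s
E
python3 - <<'E'
from h import *
s=st()
a,d,p=snap('scene'); b,e,q=snap('side')
np.savez('s0.npz',a=a,b=b,A=cloud(d,p),B=cloud(e,q))
cv2.imwrite('pics/scene0.png',cv2.resize(a[:,:,::-1],(800,600)));cv2.imwrite('pics/side0.png',cv2.resize(b[:,:,::-1],(800,600)))
for n in('scene','side','wrist'):
    c=robot.camera_params(n);R=np.array(c['R']);print(n,c['fx'],c['D'],'pos',-R.T@np.array(c['t']).ravel(),'fwd',R[2])
E
```

```text
pics
t 0.0 pos [5.245e-01 1.000e-04 1.936e-01] q [ 7.071e-01  7.071e-01 -5.000e-04 -6.000e-04] F [ 0.3 -0.   0.1] w 0.0917
scene 480.27866989402986 [0.03472333 0.         0.         0.         0.        ] pos [ 1.44586924 -0.6049673   1.10415051] fwd [-0.63433111  0.39371451 -0.6652916 ]
side 391.3025797212405 [-0.02928987  0.          0.          0.          0.        ] pos [ 0.0878349  -0.7533761   1.17372852] fwd [ 0.3359032   0.52452202 -0.78233349]
wrist 279.19019715593464 [-0.04112757  0.          0.          0.          0.        ] pos [0.52511249 0.0797876  0.38464082] fwd [-0.00244851 -0.29480255 -0.95555505]
```

View pics/scene0.png

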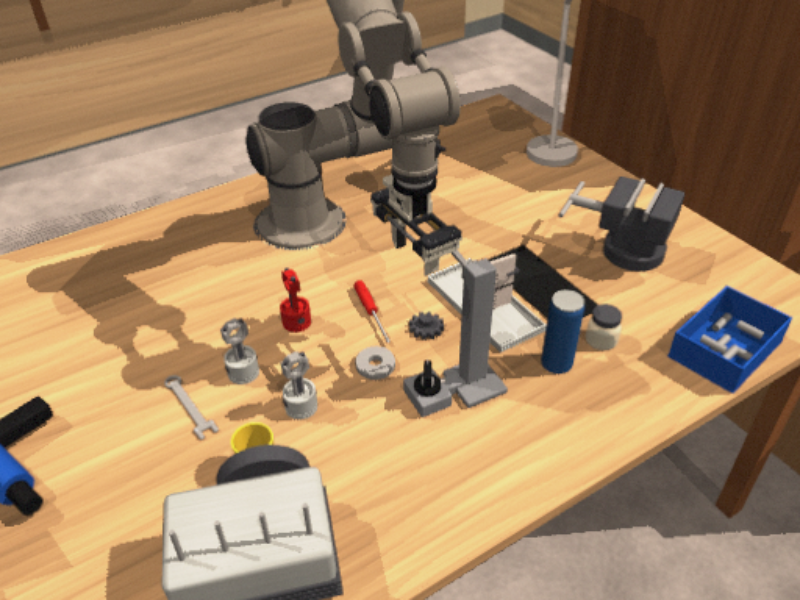

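View pics/side0.png

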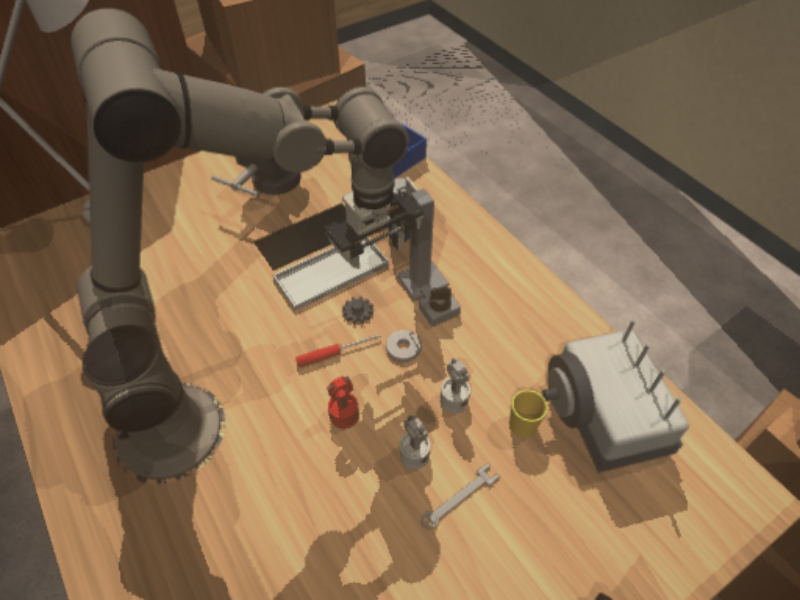

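The scene view shows two grey pistons at about (240,350) and (298,385), a red decoy at (293,300), the balance at (475,330), its knob at (428,385), the tray at (490,305) and the mat at (560,285). The jar is at (603,325), so there is no far piston. Next I measure positions from both depth clouds.

```bash
cat > m0.py <<'E'
from h import *
from scipy import ndimage as nd
z=np.load('s0.npz')
def rep(name,P,C,m,gap=6):
    print(name)
    l,n=nd.label(m,np.ones((3,3)))
    for i in range(1,n+1):
        k=l==i
        if k.sum()<25: continue
        q=P[k];print(k.sum(),'mean',q.mean(0).round(3),'min',np.percentile(q,2,0).round(3),'max',np.percentile(q,98,0).round(3),'px',np.argwhere(k).mean(0).round(),'rgb',C[k].mean(0).round())
for n,P,C in(('scene',z['A'],z['a']),('side',z['B'],z['b'])):
    x,y,h=P[...,0],P[...,1],P[...,2]
    box=(x>.25)&(x<.95)&(y>-.5)&(y<.5)
    rep(n+' z.025-.3',P,C,box&(h>.03)&(h<.32)&~((h>.17)&(x<.6)))
    rep(n+' eye',P,C,box&(h>.09)&(h<.15)&(y<-.12))
    rep(n+' crown',P,C,box&(h>.005)&(h<.06)&(y<-.12))
    s=C.astype(int)
    rep(n+' dark mat',P,C,box&(h<.015)&(h>-.01)&(s.sum(-1)<130)&(y>.05))
    rep(n+' tray',P,C,box&(h<.025)&(h>-.01)&(s.max(-1)-s.min(-1)<35)&(s.sum(-1)>300)&(y>.0))
E
python3 m0.py
```

```text
scene z.025-.3
35 mean [0.433 0.474 0.105] min [0.417 0.454 0.095] max [0.446 0.5   0.111] px [134. 361.] rgb [183. 166. 149.]
150 mean [ 0.612 -0.003  0.306] min [ 0.604 -0.036  0.294] max [0.619 0.036 0.319] px [160. 281.] rgb [131. 121. 104.]
1858 mean [0.678 0.045 0.195] min [0.637 0.016 0.038] max [0.69  0.108 0.292] px [197. 308.] rgb [109. 102.  97.]
417 mean [ 0.334 -0.175  0.074] min [ 0.302 -0.201  0.033] max [ 0.36  -0.146  0.141] px [191. 187.] rgb [147.  37.  31.]
966 mean [0.736 0.197 0.119] min [0.701 0.178 0.035] max [0.756 0.231 0.174] px [209. 360.] rgb [67. 80. 95.]
420 mean [0.732 0.322 0.063] min [0.7   0.299 0.032] max [0.755 0.354 0.08 ] px [206. 387.] rgb [117. 107.  95.]
580 mean [0.881 0.431 0.053] min [0.819 0.409 0.031] max [0.946 0.495 0.074] px [223. 448.] rgb [ 33.  59. 109.]
30 mean [0.497 0.049 0.032] min [0.485 0.035 0.03 ] max [0.51  0.06  0.036] px [203. 273.] rgb [90. 85. 84.]
553 mean [ 0.408 -0.329  0.077] min [ 0.38  -0.357  0.032] max [ 0.433 -0.3    0.14 ] px [222. 152.] rgb [134. 126. 116.]
60 mean [0.873 0.485 0.034] min [0.85  0.476 0.03 ]
[... 4943 characters left out ...]
039] min [ 0.699 -0.499  0.018] max [ 0.712 -0.476  0.059] px [275. 373.] rgb [64. 55. 46.]
306 mean [ 0.394 -0.338  0.038] min [ 0.371 -0.361  0.008] max [ 0.428 -0.302  0.054] px [289. 265.] rgb [125. 116. 101.]
248 mean [ 0.427 -0.453  0.007] min [ 0.337 -0.47   0.005] max [ 0.509 -0.432  0.011] px [317. 295.] rgb [160. 146. 130.]
side dark mat
side tray
1242 mean [0.485 0.192 0.007] min [ 0.373  0.135 -0.   ] max [0.63  0.252 0.02 ] px [175. 208.] rgb [189. 183. 165.]
93 mean [0.707 0.024 0.016] min [0.678 0.    0.012] max [0.726 0.06  0.023] px [177. 279.] rgb [145. 136. 126.]
34 mean [0.636 0.044 0.016] min [0.627 0.017 0.011] max [0.645 0.065 0.021] px [181. 260.] rgb [132. 124. 115.]
```

```bash
cat > m1.py <<'E'
from h import *
z=np.load('s0.npz')
def rect(n,q):
    if len(q)<8: print(n,len(q));return
    r=cv2.minAreaRect((q[:,:2]*1000).astype(np.float32)); print(n,len(q),'c',np.round(r[0],1),'size',np.round(r[1],1),'ang',round(r[2],1),'z',q[:,2].min().round(3),q[:,2].max().round(3))
for k,P in(('A',z['A']),('B',z['B'])):
    P=P.reshape(-1,3);x,y,h=P.T
    rect(k+' coltop',P[(x>.62)&(x<.75)&(abs(y-.035)<.07)&(h>.27)&(h<.32)])
    rect(k+' colall',P[(x>.65)&(x<.72)&(abs(y-.035)<.045)&(h>.08)&(h<.25)])
    rect(k+' housing',P[(x>.58)&(x<.76)&(y<-.0)&(y>-.13)&(h>.028)&(h<.038)])
    rect(k+' foot',P[(x>.58)&(x<.78)&(y<.12)&(y>-.02)&(h>.008)&(h<.025)])
    rect(k+' grip',P[(x>.60)&(x<.76)&(y<-.0)&(y>-.13)&(h>.06)&(h<.1)])
    for n,c in(('near',(.403,-.331)),('mid',(.546,-.274))):
        m=(np.hypot(x-c[0],y-c[1])<.06)&(h>.1)&(h<.15);rect(k+n+' eye',P[m])
        q=P[m][:,:2];w,v=np.linalg.eigh(np.cov(q.T));print('  principal dir',v[:,1].round(2))
        m=(np.hypot(x-c[0],y-c[1])<.06)&(h>.006)&(h<.053);q=P[m][:,:2]
        A=np.c_[2*q,np.ones(len(q))];from scipy.optimize import least_squares as L
        print('  circle',L(lambda c:np.hypot(q[:,0]-c[0],q[:,1]-c[1])-.031,c,loss='soft_l1',f_scale=.002).x.round(4))
E
python3 m1.py
```

```text
A coltop 359 c [664.7  46.2] size [120.7  58.4] ang 74.5 z 0.27 0.319
A colall 883 c [679.1  43.6] size [66.2 38.9] ang 69.3 z 0.08 0.25
A housing 237 c [659.9 -56.8] size [71.9 85.2] ang 84.0 z 0.028 0.038
A foot 576 c [680.6  32.7] size [114.5 103.8] ang 79.4 z 0.008 0.025
A grip 84 c [657.8 -58.8] size [11.8 52.2] ang 56.0 z 0.061 0.089
Anear eye 203 c [ 403.8 -327. ] size [30.2 48.3] ang 3.5 z 0.1 0.145
  principal dir [-0.04  1.  ]
  circle [ 0.4006 -0.3276]
Amid eye 217 c [ 545.5 -271.6] size [25.5 47.3] ang 1.2 z 0.1 0.143
  principal dir [0.03 1.  ]
  circle [ 0.5433 -0.2709]
B coltop 167 c [669.1  59.2] size [36.  89.7] ang 1.7 z 0.27 0.294
B colall 363 c [657.7  32.4] size [29.8 56.3] ang 32.3 z 0.081 0.249
B housing 160 c [657.8 -61.9] size [64.9 82. ] ang 81.7 z 0.028 0.038
B foot 309 c [676.9  32. ] size [100.2 100.3] ang 83.4 z 0.009 0.025
B grip 89 c [658.2 -62. ] size [21.1 44.6] ang 54.2 z 0.06 0.088
Bnear eye 161 c [ 401.1 -329.8] size [20.8 48.7] ang 5.7 z 0.1 0.144
  principal dir [-0.15  0.99]
  circle [ 0.4039 -0.3281]
Bmid eye 152 c [ 544.3 -272.2] size [21.7 49.2] ang 1.5 z 0.1 0.142
  principal dir [-0.11  0.99]
  circle [ 0.546  -0.2717]
```

move_arm(
  commands="-2 -2 -8 0 0 0 -1; -5 -4 -12 0 0 0 -1; -9 2 -12 0 0 0 -1; -9 2 -12 0 0 0 -1; -9 2 -12 0 0 0 -1",
)

```text
time: 0.72
tool_pos: [0.5445, -0.09, 0.3122]
tcp_rot: [0.707, 0.707, -0.001, -0.002]
ft_force: [0.6, -0.7, 0.0]
grip_width: 0.0921
```

```bash
python3 - <<'E'
from h import *
st()
a,d,p=snap('scene'); b,e,q=snap('side'); c,f,r=snap('wrist')
A,B,W=cloud(d,p),cloud(e,q),cloud(f,r)
np.savez('s1.npz',a=a,b=b,A=A,B=B,c=c,W=W)
def crop(im,P):
    x,y,h=np.moveaxis(P,-1,0);m=(abs(x-.62)<.13)&(abs(y+.0)<.13)&(h>-.01)&(h<.31)
    v,u=np.where(m);t=im[v.min():v.max()+1,u.min():u.max()+1,::-1];print((u.min(),v.min()),t.shape);s=500/max(t.shape);return cv2.resize(t,None,fx=s,fy=s,interpolation=cv2.INTER_CUBIC)
L=[crop(a,A),crop(b,B)]
H=max(i.shape[0] for i in L);o=np.hstack([cv2.copyMakeBorder(i,0,H-i.shape[0],0,4,0) for i in L]);s=min(800/o.shape[1],600/o.shape[0]);cv2.imwrite('pics/bal.png',cv2.resize(o,None,fx=s,fy=s))
cv2.imwrite('pics/w1.png',cv2.resize(c[:,:,::-1],(800,600)))
E
sed -i "s/s0.npz/s1.npz/; s/(('A',z\['A'\]),('B',z\['B'\]))/(('A',z['A']),('B',z['B']),('W',z['W']))/" m1.py; python3 m1.py | grep -v -e near -e mid -e circ -e princ
```

```text
t 0.72 pos [ 0.5445 -0.09    0.3122] q [ 0.7074  0.7068 -0.001  -0.0019] F [ 0.6 -0.7  0. ] w 0.0921
(np.int64(225), np.int64(147)) (139, 117, 3)
(np.int64(218), np.int64(130)) (105, 94, 3)
A coltop 355 c [664.3  61.4] size [90.1 57.5] ang 82.8 z 0.27 0.296
A colall 879 c [679.1  43.5] size [67.1 37.7] ang 69.0 z 0.08 0.25
A housing 249 c [662.3 -47.6] size [91.  84.1] ang 82.5 z 0.028 0.038
A foot 578 c [689.   45.6] size [125.  129.9] ang 1.0 z 0.008 0.025
A grip 85 c [659.4 -59.9] size [11.7 48.9] ang 56.0 z 0.06 0.091
B coltop 27 c [647.4  25.1] size [10.  33.9] ang 61.9 z 0.27 0.292
B colall 350 c [658.3  33.9] size [29.5 57.6] ang 29.9 z 0.081 0.248
B housing 152 c [657.7 -58.8] size [71.1 79.5] ang 85.3 z 0.028 0.038
B foot 307 c [666.7  36.2] size [134.7 105.3] ang 7.4 z 0.008 0.025
B grip 88 c [658.  -61.8] size [14.4 44.5] ang 56.9 z 0.06 0.091
W coltop 5254 c [659.1  40. ] size [46.4 54.5] ang 84.6 z 0.27 0.293
W colall 1103 c [660.7  45.2] size [29.2 66.1] ang 9.2 z 0.08 0.25
W housing 1019 c [658.3 -58.2] size [70.  80.3] ang 83.7 z 0.028 0.038
W foot 1895 c [677.3  31.1] size [106.2 100.1] ang 85.2 z 0.008 0.025
W grip 330 c [658.5 -60. ] size [14.3 47.1] ang 55.8 z 0.061 0.087
```

View pics/bal.png

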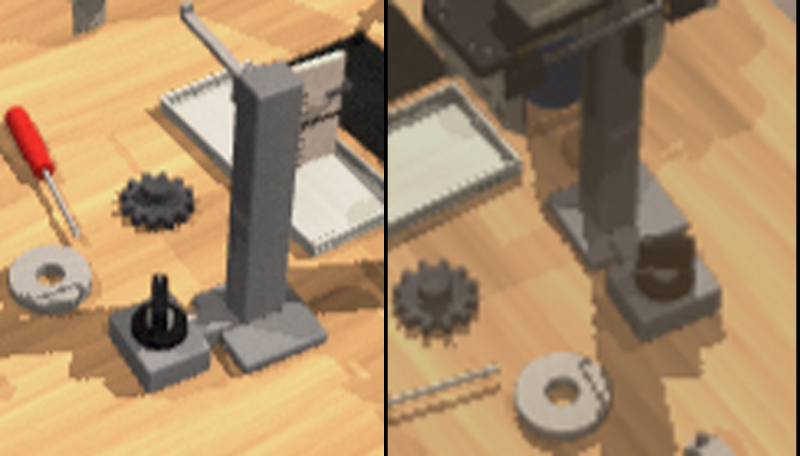

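View pics/w1.png

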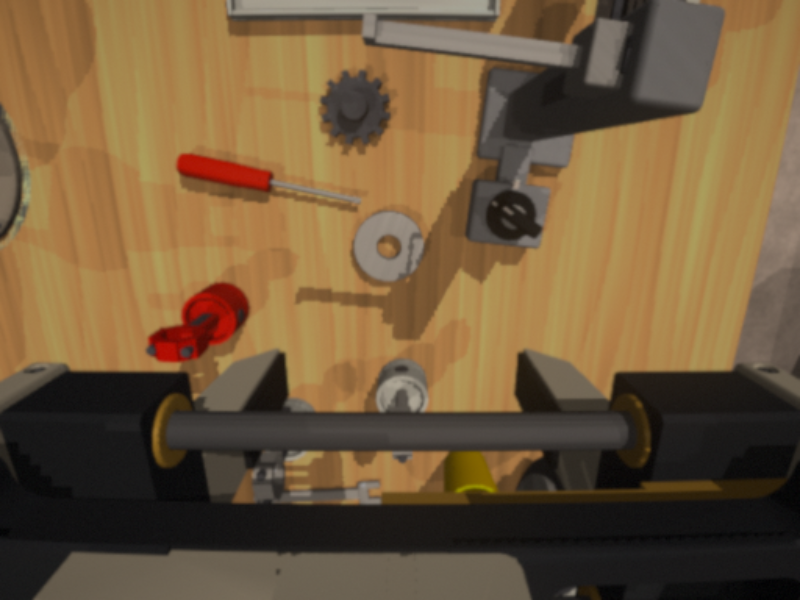

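The wrist view shows the knob at (512,215) with its bar about 27° off the start angle, the mark on its +y side at (520,183), and the prong running from (370,28) to (575,50). The gripper body (190 mm along the jaws) would hit the column if the bar's thin sides were gripped now. I'll turn it in two grips, and first fit the prong and column.

```bash
python3 - <<'E'
from h import *
z=np.load('s1.npz')
for k in 'WAB':
    P=z[k].reshape(-1,3);x,y,h=P.T
    m=(x>.50)&(x<.625)&(y>0)&(y<.1)&(h>.24)&(h<.285)
    q=P[m]
    if len(q)<10: print(k,len(q));continue
    v=cv2.fitLine((q[:,:2]*1000).astype(np.float32),cv2.DIST_HUBER,0,.01,.01).ravel()
    s=(q[:,:2]*1000-v[2:])@v[:2]; print(k,'prong',len(q),'dir',np.degrees(np.arctan2(v[1],v[0])).round(2),'pt',v[2:],'xmin',q[:,0].min(),np.percentile(q[:,0],1),'z',np.percentile(h[m],[5,50,95]).round(4))
    t=(x>.63)&(x<.72)&(y<.07)&(h>.283)&(h<.30)
    if t.sum()>8:
        r=cv2.minAreaRect((P[t][:,:2]*1000).astype(np.float32));print('top',t.sum(),r,h[t].mean())
    t=(x>.6)&(x<.8)&(y<.01)&(y>-.13)&(h>.03)&(h<.038)
    r=cv2.minAreaRect((P[t][:,:2]*1000).astype(np.float32));print('hous',r)
    t=(abs(x-.659)<.035)&(abs(y+.06)<.035)&(h>.075)&(h<.095)
    print('bartop',P[t].mean(0))
E
```

```text
W prong 2198 dir -5.89 pt [573.88983   48.640224] xmin 0.5248465345163192 0.5259117174747691 z [0.2591 0.2644 0.2717]
top 3602 ((667.9924926757812, 39.18496322631836), (46.384525299072266, 36.52641296386719), 84.59967041015625) 0.28980020208063784
hous ((658.2208251953125, -58.17341613769531), (69.87667083740234, 80.12867736816406), 84.23849487304688)
bartop [ 0.65704663 -0.05922672  0.08381364]
A prong 121 dir -6.18 pt [572.02045   48.885548] xmin 0.5255321780157497 0.5270682831905934 z [0.2591 0.265  0.2721]
top 190 ((670.9212646484375, 42.96052551269531), (54.37165451049805, 39.165992736816406), 86.65130615234375) 0.29008208830949544
hous ((661.3839721679688, -52.889217376708984), (79.19623565673828, 84.51158905029297), 83.58101654052734)
bartop [ 0.66190687 -0.06147213  0.08432121]
B prong 17 dir -5.14 pt [579.6882   45.23251] xmin 0.5241497239387533 0.5242719375295452 z [0.2555 0.2604 0.2712]
hous ((656.5494384765625, -59.65452575683594), (68.55970001220703, 79.28800964355469), 87.66839599609375)
bartop [ 0.65679967 -0.06156254  0.08269397]
```

move_arm(
  commands="1.5 5 0 0 0 10 -1; 3 11.3 0 0 0 20 -1; 3 11.3 0 0 0 30 -1; 3 11.3 4 0 0 34.5 -1; 3 11.35 9 0 0 34.5 -1; 3 11.35 14 0 0 34.5 -1; 3 11.35 19 0 0 34.5 -1; 3 11.35 19 0 0 34.5 -1; 3 11.35 19 0 0 34.5 -1",
)

```text
time: 2.0
tool_pos: [0.658, -0.0584, 0.1252]
tcp_rot: [0.885, 0.466, 0.0, -0.0]
ft_force: [0.1, 0.3, 0.6]
grip_width: 0.0918
```

```bash
cat >> h.py <<'E'
from scipy.spatial.transform import Rotation as Ro
def to(pos=None,yaw=None,s=None):
    """print shift (cm) in tool axes to world TCP pos, and the turn about tool z to bring tool y to world angle yaw (deg), for vertical tool"""
    s=s or st(); R=Ro.from_quat(s['tcp_rot']); M=R.as_matrix()
    print('tooly yaw',np.degrees(np.arctan2(M[1,1],M[0,1])).round(2),'tilt',M[:,2].round(3))
    if pos is not None: print('shift cm',(M.T@(np.array(pos)-s['tool_pos'])*100).round(2))
    if yaw is not None:
        y=np.radians(yaw); T=np.array([[-np.sin(y),np.cos(y),0],[np.cos(y),np.sin(y),0],[0,0,-1]]).T
        T=np.c_[[-np.sin(y),np.cos(y),0],[np.cos(y),np.sin(y),0],[0,0,-1]]
        print('turn deg',np.degrees((R.inv()*Ro.from_matrix(T)).as_rotvec()).round(2))
E
python3 - <<'E'
from h import *
to([.658,-.0603,.057],-34.5)
c,f,r=snap('wrist','w2.png');W=cloud(f,r)
x,y,h=W.reshape(-1,3).T
t=(abs(x-.658)<.035)&(abs(y+.06)<.035)&(h>.06)&(h<.095)
print(t.sum())
if t.sum()>10: print(cv2.minAreaRect((W.reshape(-1,3)[t][:,:2]*1000).astype(np.float32)))
E
```

```text
t 2.0 pos [ 0.658  -0.0584  0.1252] q [ 8.846e-01  4.663e-01  2.000e-04 -1.000e-04] F [0.1 0.3 0.6] w 0.0918
tooly yaw -34.42 tilt [ 0.  0. -1.]
shift cm [-0.16  0.11  6.82]
turn deg [ 0.   -0.02  0.08]
1065
((658.6730346679688, -59.23872375488281), (13.222281455993652, 45.50519943237305), 55.4695930480957)
```

move_arm(
  commands="-0.1 0.1 5 0 0 0 -1; -0.1 0.1 6.8 0 0 0 -1; -0.1 0.1 6.8 0 0 0 0.2; -0.1 0.1 6.8 0 0 0 1; -0.1 0.1 6.8 0 0 0 1; -0.1 0.1 6.8 0 0 0 1; -0.1 0.1 6.8 0 0 0 1",
)

```text
time: 2.92
tool_pos: [0.659, -0.06, 0.0583]
tcp_rot: [0.885, 0.466, 0.001, 0.001]
ft_force: [-0.3, -0.0, -0.7]
grip_width: 0.0462
```

move_arm(
  commands="0 0 0 0 0 6 1; 0 0 0 0 0 12 1; 0 0 0 0 0 16 1; 0 0 0 0 0 16 1; 0 0 0 0 0 16 1",
)

```text
time: 3.55
tool_pos: [0.659, -0.0601, 0.0583]
tcp_rot: [0.941, 0.339, 0.001, 0.001]
ft_force: [0.2, -1.4, 0.1]
grip_width: 0.0008
```

```bash
python3 - <<'E'
from h import *
st()
c,f,r=snap('wrist');b,_,_=snap('scene')
o=np.hstack([cv2.resize(c[:,:,::-1],(512,384)),cv2.resize(b[200:290,220:340,::-1],(512,384),interpolation=cv2.INTER_CUBIC)])
cv2.imwrite('pics/w3.png',cv2.resize(o,(800,300)))
E
```

```text
t 3.55 pos [ 0.659  -0.0601  0.0583] q [9.407e-01 3.392e-01 1.100e-03 5.000e-04] F [ 0.2 -1.4  0.1] w 0.0008
```

View pics/w3.png

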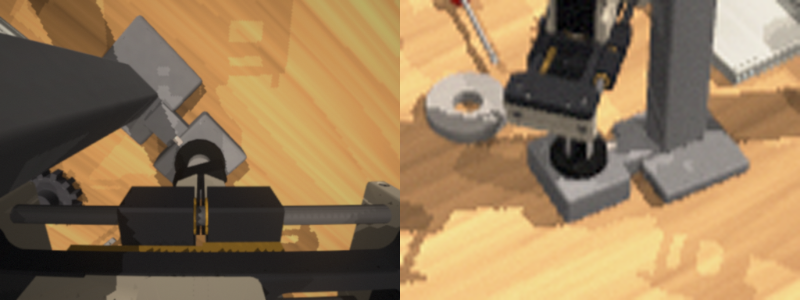

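move_arm(
  commands="0 0 0 0 0 0 -1; 0 0 0 0 0 0 -1; 0 0 0 0 0 0 -1; 0 0 0 0 0 0 -1; 0 0 -4 0 0 0 -1; 0 0 -9 0 0 0 -1; 0 0 -9 0 0 0 -1",
)

```text
time: 4.53
tool_pos: [0.6608, -0.0614, 0.1531]
tcp_rot: [0.941, 0.339, 0.004, 0.003]
ft_force: [1.6, -4.1, 0.6]
grip_width: 0.0659
```

```bash
python3 - <<'E'
from h import *
st()
c,f,r=snap('wrist');W=cloud(f,r)
x,y,h=W.reshape(-1,3).T
t=(abs(x-.658)<.035)&(abs(y+.06)<.035)&(h>.06)&(h<.105)
print(t.sum())
if t.sum()>10: print(cv2.minAreaRect((W.reshape(-1,3)[t][:,:2]*1000).astype(np.float32)),W.reshape(-1,3)[t].max(0))
x,y,h=np.moveaxis(W,-1,0);m=(abs(x-.658)<.06)&(abs(y+.06)<.06)&(h>-.01)&(h<.11)
v,u=np.where(m);t=c[v.min():v.max()+1,u.min():u.max()+1,::-1];s=min(600/t.shape[1],500/t.shape[0]);print(u.min(),v.min(),s)
cv2.imwrite('pics/w4.png',cv2.resize(t,None,fx=s,fy=s,interpolation=cv2.INTER_CUBIC))
E
```

```text
t 4.53 pos [ 0.6608 -0.0614  0.1531] q [0.9408 0.339  0.0043 0.0033] F [ 1.6 -4.1  0.6] w 0.0659
852
((658.22900390625, -59.73218536376953), (14.450827598571777, 45.59325408935547), 55.335697174072266) [ 0.67955863 -0.04240551  0.08682185]
187 104 3.816793893129771
```

View pics/w4.png

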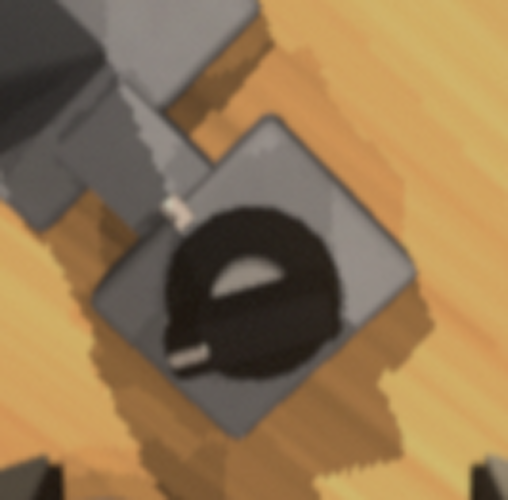

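The bar is still at -34.7° and the fingers closed freely, so that grip missed. I'll realign and repeat in smaller steps, checking the closure without turning.

move_arm(
  commands="0 0 0 0 0 -8 -1; 0 0 0 0 0 -16 -1; 0 0 0 0 0 -16 -1; 0 0 0 0 0 -16 -1; 0 0 0 0 0 -16 -1",
)

```text
time: 5.2
tool_pos: [0.6598, -0.0611, 0.15]
tcp_rot: [0.885, 0.466, 0.002, 0.002]
ft_force: [-0.5, -0.3, 0.3]
grip_width: 0.0919
```

```bash
python3 - <<'E'
from h import *
to([.6585,-.0600,.057],-34.6)
E
```

```text
t 5.2 pos [ 0.6598 -0.0611  0.15  ] q [0.8849 0.4658 0.0023 0.0024] F [-0.5 -0.3  0.3] w 0.0919
tooly yaw -34.48 tilt [ 0.006 -0.002 -1.   ]
shift cm [ 0.   -0.23  9.3 ]
turn deg [ 0.37 -0.1   0.12]
```

move_arm(
  commands="0 -0.2 5 0.4 0 0 -1; 0 -0.2 9.3 0.4 0 0 -1; 0 -0.2 9.3 0.4 0 0 -1; 0 -0.2 9.3 0.4 0 0 1; 0 -0.2 9.3 0.4 0 0 1; 0 -0.2 9.3 0.4 0 0 1; 0 -0.2 9.3 0.4 0 0 1; 0 -0.2 9.3 0.4 0 0 1; 0 -0.2 9.3 0.4 0 0 1",
)

```text
time: 6.32
tool_pos: [0.6587, -0.0602, 0.057]
tcp_rot: [0.885, 0.466, 0.001, -0.001]
ft_force: [-0.5, -0.2, 0.1]
grip_width: 0.0359
```

```bash
python3 - <<'E'
from h import *
to([.6585,-.0600,.057],-34.6); print(robot.read_state()['ft_torque'])
E
```

```text
t 6.33 pos [ 0.6587 -0.0602  0.057 ] q [ 8.849e-01  4.658e-01  7.000e-04 -7.000e-04] F [-0.5 -0.2  0.1] w 0.0359
tooly yaw -34.48 tilt [ 0.001  0.002 -1.   ]
shift cm [ 0.   -0.03 -0.  ]
turn deg [-0.03 -0.1   0.12]
[0.05165833 0.06759889 0.06929964]
```

```bash
python3 - <<'E'
from h import *
c,f,r=snap('wrist');b,e,q=snap('scene');np.savez('s2.npz',c=c,W=cloud(f,r),b=b,A=cloud(e,q))
o=np.hstack([cv2.resize(c[100:292,128:384,::-1],(512,384),interpolation=cv2.INTER_CUBIC),cv2.resize(b[200:290,220:340,::-1],(512,384),interpolation=cv2.INTER_CUBIC)])
cv2.imwrite('pics/w5.png',cv2.resize(o,(800,300)))
P=cloud(e,q).reshape(-1,3);x,y,h=P.T
for z0 in np.arange(.045,.13,.01):
    m=(abs(x-.658)<.05)&(abs(y+.06)<.05)&(h>z0)&(h<z0+.01)
    if m.sum()>3:print(z0.round(3),m.sum(),P[m].min(0).round(3),P[m].max(0).round(3),b.reshape(-1,3)[m].mean(0).round())
E
```

```text
0.045 71 [ 0.641 -0.085  0.045] [ 0.685 -0.036  0.054] [41. 40. 37.]
0.055 14 [ 0.653 -0.077  0.055] [ 0.681 -0.053  0.065] [54. 50. 48.]
0.065 11 [ 0.671 -0.076  0.067] [ 0.682 -0.066  0.075] [22. 19. 20.]
0.075 12 [ 0.669 -0.078  0.076] [ 0.681 -0.067  0.083] [43. 41. 37.]
```

View pics/w5.png

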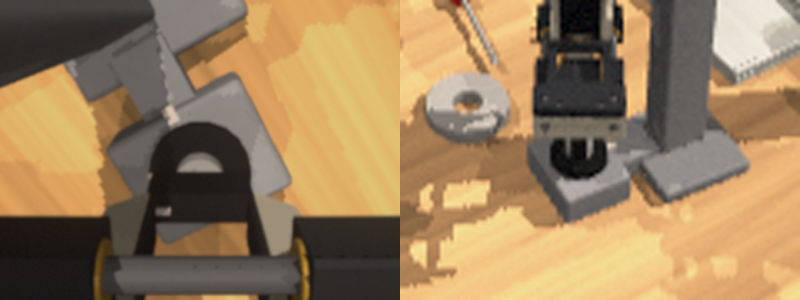

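move_arm(
  commands="0 0 0 0 0 0 1; 0 0 0 0 0 0 1; 0 0 0 0 0 0 1; 0 0 0 0 0 0 1",
)

```text
time: 6.92
tool_pos: [0.6587, -0.0602, 0.0569]
tcp_rot: [0.885, 0.466, 0.001, -0.001]
ft_force: [0.3, 0.7, 0.0]
grip_width: 0.0005
```

```bash
python3 - <<'E'
from h import *
c,f,r=snap('wrist');b,e,q=snap('scene');st();print(robot.read_state()['ft_torque'])
W=np.load('s2.npz')['W'];
for X,im in((W,0),(cloud(f,r),c)):
    x,y,h=X.reshape(-1,3).T;y_=np.array([np.cos(np.radians(-34.5)),np.sin(np.radians(-34.5))])
    s=(x-.6587)*y_[0]+(y+.0602)*y_[1];n=-(x-.6587)*y_[1]+(y+.0602)*y_[0]
    for z0 in np.arange(.05,.13,.01):
        m=(abs(s)<.07)&(abs(n)<.03)&(h>z0)&(h<z0+.01)
        if m.sum()>3:print(z0.round(3),m.sum(),np.percentile(s[m],[1,25,50,75,99]).round(3),np.percentile(n[m],[1,50,99]).round(3))
    print()
o=np.hstack([cv2.resize(c[100:292,128:384,::-1],(512,384),interpolation=cv2.INTER_CUBIC),cv2.resize(b[200:290,220:340,::-1],(512,384),interpolation=cv2.INTER_CUBIC)])
cv2.imwrite('pics/w6.png',cv2.resize(o,(800,300)))
E
```

```text
t 7.03 pos [ 0.6587 -0.0602  0.0569] q [ 8.849e-01  4.658e-01  6.000e-04 -7.000e-04] F [0.1 0.5 0.6] w 0.0003
[-0.0446193   0.07635757  0.01616625]
0.05 292 [-0.02  -0.005 -0.     0.004  0.02 ] [0.006 0.008 0.012]
0.06 332 [-0.023 -0.012 -0.001  0.01   0.021] [0.005 0.007 0.007]
0.07 382 [-0.022 -0.011 -0.001  0.01   0.021] [0.006 0.007 0.008]
0.08 1218 [-0.019 -0.009  0.001  0.01   0.019] [-0.006  0.002  0.007]
0.09 310 [-0.029 -0.02   0.     0.021  0.029] [-0.009  0.01   0.011]
0.1 584 [-0.034 -0.024  0.018  0.024  0.035] [-0.007  0.01   0.011]
0.11 536 [-0.031 -0.023 -0.018  0.023  0.032] [-0.002  0.01   0.011]
0.12 461 [-0.028 -0.022 -0.018  0.023  0.029] [0.003 0.011 0.012]

0.05 294 [-0.021 -0.005 -0.001  0.004  0.019] [0.006 0.007 0.012]
0.06 332 [-0.022 -0.012 -0.001  0.011  0.021] [0.006 0.007 0.007]
0.07 388 [-0.023 -0.012 -0.001  0.011  0.021] [0.006 0.007 0.007]
0.08 447 [-0.023 -0.018 -0.006  0.015  0.022] [-0.003  0.006  0.007]
0.09 205 [-0.012 -0.004 -0.     0.005  0.012] [0.009 0.01  0.011]
0.1 457 [-0.016 -0.008  0.     0.009  0.017] [0.009 0.01  0.011]
0.11 166 [-0.016 -0.002 -0.     0.002  0.015] [0.008 0.009 0.011]
0.12 124 [-0.003 -0.001  0.     0.002  0.004] [0.008 0.009 0.011]
```

View pics/w6.png

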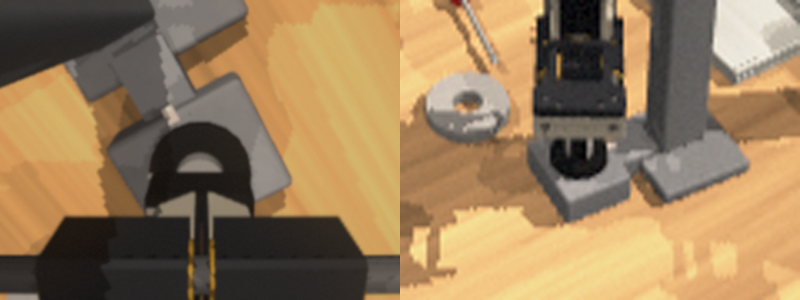

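The closed fingers seem to end above the bar: pad surfaces show only above z≈0.09, although the reported TCP z is 0.057. I'll check the true fingertip height against the reported TCP, using the stored clouds.

```bash
python3 - <<'E'
from h import *
z=np.load('s1.npz')
tcp=np.array([.5445,-.09,.3122])
for k in 'WAB':
    P=z[k].reshape(-1,3)-tcp;x,y,h=P.T
    print(k)
    for z0 in np.arange(-.03,.13,.01):
        m=(abs(x)<.1)&(abs(y)<.06)&(h>z0)&(h<z0+.01)
        if m.sum()>3:print(z0.round(3),m.sum(),'x',np.percentile(x[m],[1,25,50,75,99]).round(3),'y',np.percentile(y[m],[1,50,99]).round(3))
E
```

```text
W
0.03 282 x [-0.054 -0.047  0.046  0.046  0.055] y [-0.009  0.007  0.012]
0.04 674 x [-0.061 -0.048  0.045  0.047  0.061] y [-0.008  0.01   0.012]
0.05 785 x [-0.063 -0.05   0.045  0.05   0.062] y [-0.004  0.011  0.012]
0.06 869 x [-0.063 -0.052  0.045  0.051  0.063] y [0.002 0.011 0.012]
0.07 960 x [-0.063 -0.052 -0.046  0.051  0.063] y [-0.009  0.011  0.012]
0.08 442 x [-0.049 -0.049  0.046  0.048  0.049] y [-0.01  -0.004  0.005]
0.09 672 x [-0.049 -0.048 -0.048  0.048  0.049] y [-0.009  0.002  0.012]
0.1 3203 x [-0.085 -0.052  0.047  0.056  0.085] y [-0.025  0.036  0.038]
0.11 13033 x [-0.08  -0.04   0.     0.041  0.079] y [-0.017  0.031  0.037]
0.12 13284 x [-0.076 -0.058  0.033  0.06   0.075] y [-0.009  0.027  0.037]
A
0.03 17 x [-0.05  -0.047 -0.045 -0.043  0.054] y [-0.011 -0.001  0.013]
0.04 47 x [-0.058 -0.047 -0.045  0.057  0.064] y [-0.012 -0.004  0.009]
0.05 58 x [-0.058 -0.047  0.003  0.062  0.066] y [-0.012 -0.005  0.01 ]
0.06 52 x [-0.062 -0.046  0.056  0.064  0.067] y [-0.011 -0.006  0.01 ]
0.07 47 x [-0.06  -0.046  0.063  0.065  0.067] y [-0.011 -0.004  0.011]
0.08 
[... 374 characters left out ...]
53  0.045  0.047  0.048  0.055] y [-0.011 -0.008  0.012]
0.04 29 x [-0.062 -0.054  0.047  0.049  0.062] y [-0.011 -0.008  0.011]
0.05 36 x [-0.063 -0.055  0.047  0.049  0.062] y [-0.012 -0.009  0.006]
0.06 38 x [-0.064 -0.054  0.046  0.051  0.064] y [-0.011 -0.009  0.008]
0.07 23 x [-0.057  0.047  0.05   0.056  0.063] y [-0.013 -0.009  0.009]
0.08 13 x [0.048 0.05  0.051 0.056 0.061] y [-0.011 -0.008  0.014]
0.09 10 x [-0.085 -0.051  0.049  0.05   0.051] y [-0.03   0.003  0.027]
0.1 91 x [-0.087 -0.086 -0.069  0.049  0.084] y [-0.037 -0.03   0.037]
0.11 182 x [-0.086 -0.037  0.015  0.049  0.084] y [-0.037 -0.029  0.017]
0.12 185 x [-0.093 -0.058  0.051  0.064  0.092] y [-0.037 -0.024  0.022]
```

All three cameras agree that the real fingertips are about 31 mm above the reported TCP, so the tool is shorter than its model. From here I use reported z = wanted tip z − 0.031.

```bash
python3 - <<'E'
from h import *
z=np.load('s1.npz');tcp=np.array([.5445,-.09,.3122])
for k in 'WAB':
    P=z[k].reshape(-1,3)-tcp;x,y,h=P.T
    for sg in(-1,1):
        m=(abs(sg*x-.05)<.012)&(abs(y)<.02)&(h>.0)&(h<.06);print(k,sg,m.sum(),np.sort(h[m])[:12:3].round(4),np.percentile(h[m],1).round(4))
E
```

```text
W -1 844 [0.0329 0.0334 0.0342 0.0343] 0.0342
W 1 874 [0.0323 0.0332 0.0334 0.0337] 0.0337
A -1 71 [0.0312 0.0355 0.0376 0.0383] 0.0323
A 1 31 [0.0333 0.0387 0.0432 0.0452] 0.0345
B -1 28 [0.0366 0.0399 0.0428 0.0464] 0.0368
B 1 50 [0.0333 0.0362 0.0374 0.0382] 0.0333
```

move_arm(
  commands="0 0 0 0 0 0 -1; 0 0 0 0 0 0 -1; 0 0 0 0 0 0 -1; 0 0 0 0 0 0 -1; 0 0 0 0 0 0 -1; 0 0 0 0 0 0 -1; 0 0 0 0 0 0 -1; 0 0 0 0 0 0 -1; 0 0 1.5 0 0 0 -1; 0 0 2.8 0 0 0 -1",
)

```text
time: 8.28
tool_pos: [0.6582, -0.06, 0.0274]
tcp_rot: [0.885, 0.466, 0.0, -0.001]
ft_force: [-0.8, 0.5, -0.0]
grip_width: 0.0909
```

move_arm(
  commands="0 0 0.2 0 0 0 1; 0 0 0.2 0 0 0 1; 0 0 0.2 0 0 0 1; 0 0 0.2 0 0 0 1; 0 0 0.2 0 0 0 1; 0 0 0.2 0 0 0 1; 0 0 0.2 0 0 0 1",
)

```text
time: 9.15
tool_pos: [0.6581, -0.0598, 0.0258]
tcp_rot: [0.885, 0.466, 0.0, -0.001]
ft_force: [-1.7, 1.4, 3.6]
grip_width: 0.046
```

move_arm(
  commands="0 0 0 0 0 5 1; 0 0 0 0 0 10 1; 0 0 0 0 0 15 1; 0 0 0 0 0 15 1; 0 0 0 0 0 15 1",
)

```text
time: 9.78
tool_pos: [0.658, -0.0598, 0.0258]
tcp_rot: [0.938, 0.347, -0.0, -0.001]
ft_force: [-1.5, 0.1, 2.5]
grip_width: 0.0458
```

move_arm(
  commands="0 0 0 0 0 0 -1; 0 0 0 0 0 0 -1; 0 0 0 0 0 0 -1; 0 0 0 0 0 0 -1; 0 0 -5 0 0 0 -1; 0 0 -10 0 0 0 -1; 0 0 -15 0 0 0 -1; 0 0 -20 0 0 0 -1; 0 0 -25 0 0 0 -1; 0 0 -25 0 0 0 -1",
)

```text
time: 11.02
tool_pos: [0.66, -0.0607, 0.2811]
tcp_rot: [0.938, 0.347, 0.004, 0.001]
ft_force: [1.0, 0.8, -0.6]
grip_width: 0.092
```

```bash
cat > knob.py <<'E'
from h import *
def bar():
    c,f,r=snap('wrist');W=cloud(f,r).reshape(-1,3);x,y,h=W.T
    t=(abs(x-.658)<.035)&(abs(y+.06)<.035)&(h>.065)&(h<.12)
    b=cv2.minAreaRect((W[t][:,:2]*1000).astype(np.float32)); a=b[2]+(90 if b[1][1]>b[1][0] else 0); a=(a+180)%180
    print(t.sum(),b,'pointer world deg',a if a>20 else a+180,'topz',np.percentile(h[t],[50,95]))
    return c
E
python3 - <<'E'
from knob import *
bar(); s=st(); to([.658,-.06,.25],38,s)
E
```

```text
375 ((658.2075805664062, -59.52682876586914), (13.630352020263672, 44.90068817138672), 40.204952239990234) pointer world deg 130.20495223999023 topz [0.0840889  0.08572708]
t 11.07 pos [ 0.659  -0.0605  0.2779] q [ 0.9378  0.3471  0.0018 -0.    ] F [ 0.1  0.3 -0.3] w 0.0918
tooly yaw -49.38 tilt [ 0.003  0.001 -1.   ]
shift cm [-0.05 -0.11  2.79]
turn deg [  0.21  -0.11 -87.38]
```

move_arm(
  commands="0 0.7 0 0 0 -10 -1; 0 0.7 0 0 0 -20 -1; 0 0.7 0 0 0 -30 -1; 0 0.7 0 0 0 -40 -1; 0 0.7 0 0 0 -50 -1; 0 0.7 0 0 0 -60 -1; 0 0.7 0 0 0 -70 -1; 0 0.7 0 0 0 -80 -1; 0 0.7 0 0 0 -89.6 -1; 0 0.7 0 0 0 -89.6 -1",
)

```text
time: 12.32
tool_pos: [0.663, -0.0657, 0.276]
tcp_rot: [0.422, 0.907, 0.001, -0.0]
ft_force: [0.2, -0.1, 0.2]
grip_width: 0.092
```

```bash
python3 - <<'E'
from knob import *
s=st(); to([.6634,-.0657,.026],40.2,s);print(s['qpos'])
E
```

```text
t 12.32 pos [ 0.663  -0.0657  0.276 ] q [ 4.215e-01  9.068e-01  1.000e-03 -3.000e-04] F [ 0.2 -0.1  0.2] w 0.092
tooly yaw 40.14 tilt [ 0.     0.002 -1.   ]
shift cm [-6.0e-02 -1.0e-02  2.5e+01]
turn deg [ 0.09 -0.08 -0.06]
[-0.21483685  0.58564354  0.91078635  0.00207408  1.64530048 -0.91519392]
```

move_arm(
  commands="0 0 6 0 0 0 -1; 0 0 12 0 0 0 -1; 0 0 18 0 0 0 -1; 0 0 22 0 0 0 -1; 0 0 25 0 0 0 -1; 0 0 25 0 0 0 -1; 0 0 25 0 0 0 1; 0 0 25 0 0 0 1; 0 0 25 0 0 0 1; 0 0 25 0 0 0 1",
)

```text
time: 13.58
tool_pos: [0.6634, -0.0653, 0.0267]
tcp_rot: [0.422, 0.907, 0.001, 0.0]
ft_force: [0.2, 0.9, 0.7]
grip_width: 0.0563
```

move_arm(
  commands="0 0 0 0 0 0 1; 0 0 0 0 0 0 1; 0 0 0 0 0 0 1; 0 0 0 0 0 0 1; 0 0 0 0 0 0 1; 0 0 0 0 0 0 1",
)

```text
time: 14.32
tool_pos: [0.6633, -0.0653, 0.0267]
tcp_rot: [0.422, 0.907, 0.001, 0.0]
ft_force: [-0.3, 0.2, -0.2]
grip_width: 0.0137
```

```bash
python3 - <<'E'
from knob import *
s=st();M=Ro.from_quat(s['tcp_rot']).as_matrix()
ax=np.array([.6582,-.0597,s['tool_pos'][2]])
r=s['tool_pos']-ax
for a in (8,16,24,32,40,47.6):
    Q=Ro.from_rotvec([0,0,-np.radians(a)]).as_matrix()
    print(a,(M.T@(ax+Q@r-s['tool_pos'])*100).round(2))
E
```

```text
t 14.32 pos [ 0.6633 -0.0653  0.0267] q [4.216e-01 9.068e-01 1.100e-03 2.000e-04] F [-0.3  0.2 -0.2] w 0.0137
8 [ 0.   -0.11 -0.  ]
16 [ 0.02 -0.21 -0.  ]
24 [ 0.05 -0.31 -0.  ]
32 [ 0.1  -0.41 -0.  ]
40 [ 0.16 -0.49 -0.  ]
47.6 [ 0.23 -0.57 -0.  ]
```

move_arm(
  commands="0 -0.1 0 0 0 8 1; 0 -0.2 0 0 0 16 1; 0.05 -0.3 0 0 0 24 1; 0.1 -0.4 0 0 0 32 1; 0.15 -0.5 0 0 0 40 1; 0.25 -0.55 0 0 0 47.6 1; 0.25 -0.55 0 0 0 47.6 1; 0.25 -0.55 0 0 0 47.6 1",
)

```text
time: 15.32
tool_pos: [0.6574, -0.0671, 0.0266]
tcp_rot: [0.751, 0.66, 0.001, -0.0]
ft_force: [-1.3, -1.1, 0.3]
grip_width: 0.014
```

```bash
python3 - <<'E'
from knob import *
s=st();to(None,None,s)
c,f,r=snap('wrist')
W=cloud(f,r);x,y,h=np.moveaxis(W,-1,0)
# white pixels: mark and pointer
C=c.astype(int);m=(abs(x-.658)<.05)&(abs(y+.06)<.05)&(h>.02)&(h<.06)&(C.min(-1)>130)
l,st_,=None,None
n,l,s_,_=cv2.connectedComponentsWithStats(m.astype(np.uint8))
for i in range(1,n):
    if s_[i,4]>5:
        q=W[l==i].mean(0);print(s_[i,4],q.round(4),'ang',np.degrees(np.arctan2(q[1]+.0597,q[0]-.6582)).round(1),'r',np.hypot(q[1]+.0597,q[0]-.6582).round(4))
E
```

```text
t 15.32 pos [ 0.6574 -0.0671  0.0266] q [ 7.509e-01  6.604e-01  9.000e-04 -3.000e-04] F [-1.3 -1.1  0.3] w 0.014
tooly yaw -7.34 tilt [ 0.001  0.002 -1.   ]
108 [ 0.6635 -0.0283  0.0353] ang 80.4 r 0.0319
89 [ 0.6857 -0.0317  0.0337] ang 45.5 r 0.0392
34 [ 0.6613 -0.0372  0.0453] ang 82.2 r 0.0227
80 [ 0.6929 -0.0727  0.0344] ang -20.5 r 0.037
10 [ 0.6855 -0.0745  0.0344] ang -28.5 r 0.031
```

move_arm(
  commands="0 0 0 0 0 1 1; 0 0 -0.5 0 0 1 1; 0 0 -1 0 0 1 1; 0 0 -1.5 0 0 1 1; 0 0 -1.65 0 0 1 1; 0 0 -1.65 0 0 1 1",
)

```text
time: 16.12
tool_pos: [0.6571, -0.067, 0.0419]
tcp_rot: [0.757, 0.654, 0.001, -0.001]
ft_force: [4.0, -0.7, -15.3]
grip_width: 0.0141
```

move_arm(
  commands="0 0 0 0 0 0 -1; 0 0 0 0 0 0 -1; 0 0 0 0 0 0 -1; 0 0 0 0 0 0 -1; 0 0 -5 0 0 0 -1; 0 0 -10 0 0 0 -1; 0 0 -15 0 0 0 -1; 0 0 -20 0 0 0 -1; 0 0 -24 0 0 0 -1; 0 0 -24 0 0 0 -1",
)

```text
time: 17.38
tool_pos: [0.6585, -0.0677, 0.2864]
tcp_rot: [0.757, 0.654, 0.003, 0.002]
ft_force: [0.5, -0.3, 0.6]
grip_width: 0.0916
```

```bash
python3 - <<'E'
from knob import *
c=bar()
_,f,r=snap('wrist')
W=cloud(f,r);x,y,h=np.moveaxis(W,-1,0)
C=c.astype(int);m=(abs(x-.658)<.045)&(abs(y+.06)<.045)&(h>.02)&(h<.08)&(C.min(-1)>120)
n,l,s_,_=cv2.connectedComponentsWithStats(m.astype(np.uint8))
for i in range(1,n):
    if s_[i,4]>5:
        q=W[l==i].mean(0);print(s_[i,4],q.round(4),'ang',np.degrees(np.arctan2(q[1]+.0597,q[0]-.6582)).round(1),'r',np.hypot(q[1]+.0597,q[0]-.6582).round(4))
m=(abs(x-.658)<.06)&(abs(y+.06)<.06)&(h>-.01)&(h<.11)
v,u=np.where(m);t=c[v.min():v.max()+1,u.min():u.max()+1,::-1];s=min(500/t.shape[1],400/t.shape[0])
cv2.imwrite('pics/w7.png',cv2.resize(t,None,fx=s,fy=s,interpolation=cv2.INTER_CUBIC))
s=st(); to([.402,-.329,.25],1,s)
E
```

```text
402 ((658.1487426757812, -59.71460723876953), (45.79386520385742, 22.179931640625), 81.40215301513672) pointer world deg 81.40215301513672 topz [0.09907125 0.10096472]
12 [ 0.6613 -0.0273  0.0364] ang 84.5 r 0.0326
t 17.48 pos [ 0.6569 -0.0675  0.2817] q [ 7.568e-01  6.537e-01  6.000e-04 -9.000e-04] F [-0.3  0.3  0. ] w 0.092
tooly yaw -8.36 tilt [-0.     0.002 -1.   ]
shift cm [-29.59 -21.42   3.13]
turn deg [-0.02 -0.11 -9.36]
```

View pics/w7.png

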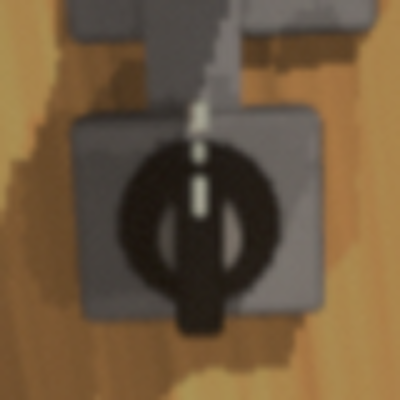

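Pointer and mark line up in the close-up (image column 200), and the bar top rose from 85 to 100 mm, so the knob is set and locked. Now the near piston.

move_arm(
  commands="-3 -3 0 0 0 -10 -1; -7 -7 0 0 0 -20 -1; -11 -11 0 0 0 -30 -1; -15 -15 0 0 0 -40 -1; -19 -19 0 0 0 -50 -1; -23 -22 0 0 0 -60 -1; -27 -26 0 0 0 -70 -1; -31 -29 0 0 0 -80 -1; -31 -29.5 0 0 0 -90 -1; -31 -29.5 0 0 0 -100 -1",
)

```text
time: 18.73
tool_pos: [0.3185, -0.3312, 0.2797]
tcp_rot: [-0.016, 1.0, 0.002, -0.001]
ft_force: [0.5, 0.6, 0.3]
grip_width: 0.092
```

```bash
cat > eye.py <<'E'
from h import *
def eye(c0,z0=.115,R=.05,cam='wrist',rep=True):
    c,f,r=snap(cam);W=cloud(f,r).reshape(-1,3);x,y,h=W.T
    near=(np.hypot(x-c0[0],y-c0[1])<R)
    t=near&(h>z0+.0)&(h<z0+.04); top=near&(h>z0+.019)&(h<z0+.04)
    b=cv2.minAreaRect((W[t][:,:2]*1000).astype(np.float32))
    print(cam,'eye n',t.sum(),np.round(b[0],1),np.round(b[1],1),round(b[2],1),'top',top.sum(),W[top].mean(0).round(4) if top.any() else '','zmax',np.percentile(h[t],98).round(4))
    return c,W
E
python3 - <<'E'
from eye import *
s=st(); eye((.402,-.329)); eye((.402,-.329),cam='scene');eye((.402,-.329),cam='side'); to([.402,-.329,.1],94,s)
E
```

```text
t 18.73 pos [ 0.3185 -0.3312  0.2797] q [-0.0162  0.9999  0.0024 -0.0011] F [0.5 0.6 0.3] w 0.092
wrist eye n 586 [ 400.8 -329.9] [20.9 45.9] 3.7 top 386 [ 0.4006 -0.3295  0.1377] zmax 0.1395
scene eye n 127 [ 402.9 -327.2] [24.7 46.9] 5.1 top 68 [ 0.4039 -0.3282  0.1383] zmax 0.1419
side eye n 111 [ 400.9 -331.9] [21.2 44.1] 3.3 top 67 [ 0.401  -0.3316  0.137 ] zmax 0.1403
tooly yaw 91.86 tilt [-0.002  0.005 -1.   ]
shift cm [-8.39 -0.14 17.95]
turn deg [ 0.28 -0.12 -2.14]
```

move_arm(
  commands="-5 -0.1 3 0.3 0 -2 -1; -8.25 -0.1 8 0.3 0 -2 -1; -8.25 -0.15 13 0.3 0 -2 -1; -8.25 -0.15 18 0.3 0 -2 -1; -8.25 -0.15 21.5 0.3 0 -2 -1; -8.25 -0.15 21.5 0.3 0 -2 -1; -8.25 -0.15 21.5 0.3 0 -2 1; -8.25 -0.15 21.5 0.3 0 -2 1; -8.25 -0.15 21.5 0.3 0 -2 1; -8.25 -0.15 21.5 0.3 0 -2 1",
)

```text
time: 20.12
tool_pos: [0.4019, -0.3296, 0.0656]
tcp_rot: [-0.03, 1.0, -0.001, -0.0]
ft_force: [-0.8, 0.1, -0.5]
grip_width: 0.0562
```

move_arm(
  commands="0 0 0 0 0 0 1; 0 0 0 0 0 0 1; 0 0 0 0 0 0 1",
)

```text
time: 20.5
tool_pos: [0.402, -0.3296, 0.0658]
tcp_rot: [-0.03, 1.0, -0.001, -0.0]
ft_force: [0.9, 0.8, 2.1]
grip_width: 0.046
```

move_arm(
  commands="0 0 -4 0 0 0 1; 0 0 -9 0 0 0 1; -0.5 2 -13 0 0 2 1; -2 7 -15 0 0 4 1; -3.5 12 -15 0 0 6 1; -5 17 -15 0 0 8 1; -6.5 22.5 -15 0 0 9 1; -8 28 -15 0 0 9 1; -9.5 33 -15 0 0 9 1; -10.5 36.5 -15 0 0 9 1",
)

```text
time: 21.75
tool_pos: [0.4848, 0.0436, 0.2144]
tcp_rot: [0.048, 0.999, -0.001, -0.001]
ft_force: [1.4, 0.0, -2.7]
grip_width: 0.0457
```

```bash
cat > pre.py <<'E'
from eye import *
e=np.array([np.cos(np.radians(-5.7)),np.sin(np.radians(-5.7)),0]); seat=np.array([.5735,.0486,.26])
E
python3 - <<'E'
from pre import *
s=st(); T=seat-.085*e; to([T[0]+.001,T[1],.215],84.3,s)
a,d,p=snap('side');b,_,_=snap('scene'); c,f,r=snap('wrist')
W=cloud(f,r).reshape(-1,3);x,y,h=W.T
m=(x>.53)&(x<.6)&(y>0)&(y<.1)&(h>.24)&(h<.285);q=W[m];print(len(q),q.mean(0) if len(q) else 0)
cv2.imwrite('pics/p1.png',np.hstack([cv2.resize(c[:,:,::-1],(400,300)),cv2.resize(b[100:280,200:440,::-1],(400,300))]))
for P in(cloud(d,p).reshape(-1,3),W):
    x,y,h=P.T; t=s['tool_pos'];m=(np.hypot(x-t[0],y-t[1])<.06)&(h<.29)&(h>.12);print(m.sum(),h[m].min(),h[m].max())
E
```

```text
t 21.75 pos [0.4848 0.0436 0.2144] q [ 4.790e-02  9.989e-01 -1.000e-03 -8.000e-04] F [ 1.4  0.  -2.7] w 0.0457
tooly yaw 84.51 tilt [-0.002 -0.002 -1.   ]
shift cm [-0.38  1.39 -0.06]
turn deg [-0.12 -0.08  0.21]
4 [0.53065946 0.04911659 0.26046827]
356 0.14502283031351174 0.2885445276996332
9523 0.14945259112572334 0.2899874181785363
```

move_arm(
  commands="-0.4 1.4 -0.05 0 0 0 1; -0.4 1.4 -0.05 0 0 0 1; -0.4 1.4 -0.05 0 0 0 1; -0.4 1.4 -0.05 0 0 0 1",
)

```text
time: 22.4
tool_pos: [0.4899, 0.0558, 0.2148]
tcp_rot: [0.047, 0.999, -0.001, -0.001]
ft_force: [-0.9, -0.3, -2.4]
grip_width: 0.0457
```

```bash
python3 - <<'E'
from pre import *
s=st(); T=seat-.085*e; to([T[0]+.001,T[1],.215],84.3,s);T=seat; to([T[0]+.001,T[1],.215],84.3,s)
b,d,p=snap('scene');a,dd,pp=snap('side')
cv2.imwrite('pics/p1.png',np.hstack([cv2.resize(a[85:205,200:360,::-1],(400,300),interpolation=cv2.INTER_CUBIC),cv2.resize(b[100:220,215:375,::-1],(400,300),interpolation=cv2.INTER_CUBIC)]))
for P in(cloud(d,p).reshape(-1,3),cloud(dd,pp).reshape(-1,3)):
    Q=P-np.array([T[0],T[1],0])+.085*np.array([e[0],e[1],0]);u=Q@e;v=-Q[:,0]*e[1]+Q[:,1]*e[0];h=P[:,2]
    m=(abs(u)<.04)&(abs(v)<.04)&(h>.145)&(h<.2);print('piston',m.sum(),'u',u[m].min(),u[m].max(),'v',v[m].min(),v[m].max(),'z',h[m].min())
    m=(abs(u)<.02)&(abs(v)<.03)&(h>.23)&(h<.275);print('eye',m.sum(),'u',np.percentile(u[m],[2,98]),'v',np.percentile(v[m],[2,98]))
E
```

```text
t 22.4 pos [0.4899 0.0558 0.2148] q [ 0.0474  0.9989 -0.0012 -0.001 ] F [-0.9 -0.3 -2.4] w 0.0457
tooly yaw 84.57 tilt [-0.002 -0.002 -1.   ]
shift cm [ 0.01  0.12 -0.02]
turn deg [-0.14 -0.1   0.27]
tooly yaw 84.57 tilt [-0.002 -0.002 -1.   ]
shift cm [-8.49  0.08 -0.04]
turn deg [-0.14 -0.1   0.27]
piston 372 u -0.033319231322757444 0.03581577431340792 v -0.03312032858695047 0.03039832155487026 z 0.14590974299459117
eye 152 u [-0.00801443  0.01519393] v [-0.02884611  0.02894506]
piston 313 u -0.030836673282384472 0.031862767259847866 v -0.034898335508878976 0.03217814099609531 z 0.14899063026165987
eye 9 u [-0.00918143 -0.00376328] v [-0.00545286  0.00831623]
```

View pics/p1.png

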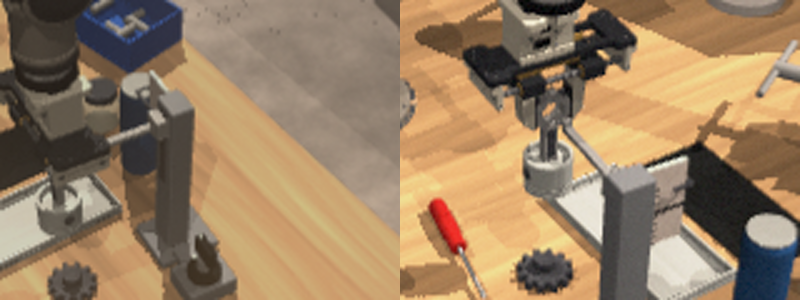

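move_arm(
  commands="0 0.1 0 0 0 0 1; -1.5 0.1 0 0 0 0 1; -3 0.1 0 0 0 0 1; -4.5 0.1 0 0 0 0 1; -4.5 0.1 0 0 0 0 1",
)

```text
time: 23.12
tool_pos: [0.5353, 0.0525, 0.2144]
tcp_rot: [0.047, 0.999, -0.001, -0.001]
ft_force: [0.1, 0.0, -3.5]
grip_width: 0.0459
```

move_arm(
  commands="-1.3 0 0 0 0 0 1; -2.6 0 0 0 0 0 1; -4 0 0 0 0 0 1; -4 0 0 0 0 0 1; -4 0 0 0 0 0 1",
)

```text
time: 23.75
tool_pos: [0.5748, 0.0488, 0.2141]
tcp_rot: [0.047, 0.999, -0.001, -0.001]
ft_force: [0.5, -0.1, -3.4]
grip_width: 0.0456
```

move_arm(
  commands="0 0 0.7 0 0 0 1; 0 0 1.4 0 0 0 1; 0 0 2.1 0 0 0 1; 0 0 2.8 0 0 0 1; 0 0 3.5 0 0 0 1; 0 0 4.2 0 0 0 1; 0 0 4.2 0 0 0 1; 0 0 4.2 0 0 0 1",
)

```text
time: 24.75
tool_pos: [0.5747, 0.0487, 0.1723]
tcp_rot: [0.047, 0.999, -0.001, -0.001]
ft_force: [-1.9, 0.0, 0.5]
grip_width: 0.0458
```

move_arm(
  commands="0 0 0 0 0 0 -1; 0 0 0 0 0 0 -1; 0 0 0 0 0 0 -1; 0 0 0 0 0 0 -1; 0 0 0 0 0 0 -1; 0 0 0 0 0 0 -1; 0 0 -4 0 0 0 -1; 0 0 -8 0 0 0 -1; 0 0 -12 0 0 0 -1; 0 0 -12 0 0 0 -1",
)

```text
time: 26.0
tool_pos: [0.5765, 0.049, 0.2959]
tcp_rot: [0.047, 0.999, -0.001, 0.002]
ft_force: [0.3, 0.5, -0.1]
grip_width: 0.0918
```

move_arm(
  commands="5 0 0 0 0 0 -1; 10 0 0 0 0 0 -1; 10 0 0 0 0 0 -1; 10 0 0 0 0 0 -1; 10 0 0 0 0 0 -1; 10 0 0 0 0 0 -1; 10 0 0 0 0 0 -1; 10 0 0 0 0 0 -1; 10 0 0 0 0 0 -1; 10 0 0 0 0 0 -1",
)

```text
time: 27.25
tool_pos: [0.4769, 0.0584, 0.2955]
tcp_rot: [0.047, 0.999, -0.001, 0.002]
ft_force: [0.4, -0.1, 0.4]
grip_width: 0.092
```

```bash
cat > hang.py <<'E'
from pre import *
def hang(png=None):
    s=st()
    ims=[]
    for n in('wrist','scene'):
        c,d,p=snap(n);P=cloud(d,p);ims.append(c)
        Q=P-seat*[1,1,0];u=Q@e;v=-Q[...,0]*e[1]+Q[...,1]*e[0];h=P[...,2]
        m=(abs(u)<.02)&(abs(v)<.03)&(h>.19)&(h<.275)
        f=(u>-.045)&(u<-.013)&(abs(v)<.008)&(h>.19)&(h<.28)
        f2=(u>.013)&(u<.05)&(abs(v)<.008)&(h>.19)&(h<.28)
        w=(abs(u)<.04)&(abs(v)<.04)&(h>.06)&(h<.165)
        print(n,'eye',m.sum(),'u',np.percentile(u[m],[2,50,98]).round(4),'v',np.percentile(v[m],[2,98]).round(4),'zmax',np.percentile(h[m],99).round(4),'prong',f.sum(),np.median(h[f]).round(4) if f.any() else '','inner',np.median(h[f2]).round(4) if f2.any() else '','piston',w.sum(),u[w].min() if w.any() else '',u[w].max() if w.any() else '',v[w].min() if w.any() else '',v[w].max() if w.any() else '')
    if png: cv2.imwrite('pics/'+png,np.hstack([cv2.resize(ims[0][:,:,::-1],(400,300)),cv2.resize(ims[1][100:220,215:375,::-1],(400,300),interpolation=cv2.INTER_CUBIC)]))
    return s
E
python3 -c "
from hang import *
s=hang('h1.png');to([seat[0]+.001,seat[1],.1723],84.3,s)"
```

```text
t 27.25 pos [0.4769 0.0584 0.2955] q [ 0.0474  0.9989 -0.0011  0.0023] F [ 0.4 -0.1  0.4] w 0.092
wrist eye 448 u [-0.0103  0.0028  0.0182] v [-0.0206  0.0197] zmax 0.2506 prong 126 0.242 inner 0.2416 piston 1635 -0.03078625390936668 0.02311037227332039 -0.030920202145065707 0.03147685976151241
scene eye 233 u [-0.0098  0.0068  0.0163] v [-0.0231  0.0218] zmax 0.2526 prong 34 0.2419 inner 0.2427 piston 365 -0.029020412273595753 0.036068611534616754 -0.03295519402081536 0.029991204771092884
tooly yaw 84.57 tilt [ 0.004 -0.002 -1.   ]
shift cm [-9.75 -0.03 12.37]
turn deg [-0.12  0.27  0.27]
```

View pics/h1.png

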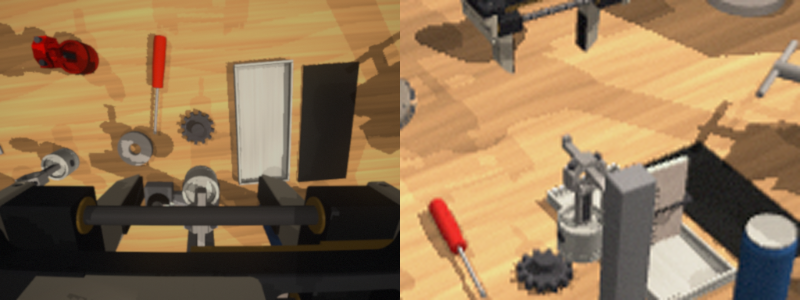

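move_arm(
  commands="0 0 0 0 0 0 -1; 0 0 0 0 0 0 -1; 0 0 0 0 0 0 -1; 0 0 0 0 0 0 -1; 0 0 0 0 0 0 -1; 0 0 0 0 0 0 -1; 0 0 0 0 0 0 -1; 0 0 0 0 0 0 -1; 0 0 0 0 0 0 -1; 0 0 0 0 0 0 -1",
)

```text
time: 28.6
tool_pos: [0.4769, 0.0584, 0.2955]
tcp_rot: [0.047, 0.999, -0.001, 0.002]
ft_force: [-0.8, -0.6, -0.6]
grip_width: 0.092
```

move_arm(
  commands="0 0 0 0 0 0 -1; 0 0 0 0 0 0 -1; 0 0 0 0 0 0 -1; 0 0 0 0 0 0 -1; 0 0 0 0 0 0 -1; 0 0 0 0 0 0 -1; 0 0 0 0 0 0 -1; 0 0 0 0 0 0 -1; 0 0 0 0 0 0 -1; 0 0 0 0 0 0 -1",
)

```text
time: 29.85
tool_pos: [0.4769, 0.0584, 0.2955]
tcp_rot: [0.047, 0.999, -0.001, 0.002]
ft_force: [-0.3, -0.2, -0.5]
grip_width: 0.0922
```

```bash
python3 -c "
from hang import *
s=hang();s=hang();to([seat[0]+.001,seat[1],.177],84.3,s)"
```

```text
t 29.85 pos [0.4769 0.0584 0.2955] q [ 0.0474  0.9989 -0.0011  0.0023] F [-0.3 -0.2 -0.5] w 0.0922
wrist eye 453 u [-0.0102  0.0028  0.0188] v [-0.0207  0.0198] zmax 0.2505 prong 124 0.2419 inner 0.2415 piston 1641 -0.030842374316338423 0.022788145929420158 -0.030979363137649256 0.031546984827224386
scene eye 236 u [-0.0109  0.0071  0.0171] v [-0.023  0.022] zmax 0.2533 prong 34 0.2423 inner 0.2425 piston 363 -0.032925730960013395 0.03563963405361283 -0.031054936156624476 0.030812630517583227
t 29.95 pos [0.4769 0.0584 0.2955] q [ 0.0474  0.9989 -0.0012  0.0023] F [-0.5 -1.2 -0.1] w 0.0919
wrist eye 453 u [-0.0103  0.0029  0.0188] v [-0.0206  0.0198] zmax 0.2506 prong 123 0.2419 inner 0.2414 piston 1636 -0.030420866564284374 0.0227070567268776 -0.03098539092130908 0.03148246375021974
scene eye 239 u [-0.0088  0.0068  0.0163] v [-0.0226  0.0226] zmax 0.2522 prong 35 0.2438 inner 0.2424 piston 361 -0.028855321991295382 0.03462960236593793 -0.03141382062054053 0.02778389657804057
tooly yaw 84.57 tilt [ 0.004 -0.003 -1.   ]
shift cm [-9.75 -0.03 11.9 ]
turn deg [-0.12  0.27  0.27]
```

Hook prong top is steady at 0.242 (unloaded 0.264), a dip of about 0.022, above the limit line. So the near piston is light and goes on the mat. Regrip.

move_arm(
  commands="-5 0 0 0 0.2 0 -1; -9.75 0 0 0 0.2 0 -1; -9.75 0 0 0 0.2 0 -1; -9.75 0 4 0 0.2 0 -1; -9.75 0 8 0 0.2 0 -1; -9.75 0 11.7 0 0.2 0 -1; -9.75 0 11.7 0 0.2 0 -1; -9.75 0 11.7 0 0.2 0 1; -9.75 0 11.7 0 0.2 0 1; -9.75 0 11.7 0 0.2 0 1",
)

```text
time: 31.3
tool_pos: [0.5751, 0.0489, 0.1803]
tcp_rot: [0.047, 0.999, -0.001, 0.002]
ft_force: [0.3, 0.1, -0.2]
grip_width: 0.0662
```

move_arm(
  commands="0 0 0 0 0 0 1; 0 0 0 0 0 0 1; 0 0 0 0 0 0 1; 0 0 0 0 0 0 1; 0 0 0 0 0 0 1",
)

```text
time: 31.92
tool_pos: [0.5751, 0.0489, 0.1803]
tcp_rot: [0.047, 0.999, -0.001, 0.002]
ft_force: [1.5, 0.9, 0.3]
grip_width: 0.0459
```

move_arm(
  commands="0 0 -0.9 0 0 0 1; 0 0 -1.8 0 0 0 1; 0 0 -2.7 0 0 0 1; 0 0 -3.6 0 0 0 1; 0 0 -3.6 0 0 0 1; 0 0 -3.6 0 0 0 1",
)

```text
time: 32.67
tool_pos: [0.5748, 0.049, 0.216]
tcp_rot: [0.047, 0.999, -0.001, 0.001]
ft_force: [-0.1, -0.3, -3.8]
grip_width: 0.0457
```

move_arm(
  commands="1.5 0 0 0 0 0 1; 3.5 0 0 0 0 0 1; 5.5 0 0 0 0 0 1; 7.5 0 0 0 0 0 1; 10 0 0 0 0 0 1; 10 0 0 0 0 0 1",
)

```text
time: 33.42
tool_pos: [0.4738, 0.0587, 0.2156]
tcp_rot: [0.047, 0.999, -0.001, 0.001]
ft_force: [0.0, -0.2, -2.9]
grip_width: 0.0462
```

```bash
python3 - <<'E'
from h import *
# tray / mat extents from wrist etc
z=np.load('s1.npz')
s=st()
c,f,r=snap('side');P=cloud(f,r)
C=c.astype(int);x,y,h=np.moveaxis(P,-1,0)
def rc(n,m):
    m=cv2.morphologyEx(m.astype(np.uint8),cv2.MORPH_OPEN,np.ones((3,3)));k,l,st_,_=cv2.connectedComponentsWithStats(m)
    i=1+np.argmax(st_[1:,4]);q=P[l==i];b=cv2.minAreaRect((q[:,:2]*1000).astype(np.float32));print(n,len(q),b,q[:,2].mean())
box=(x>.3)&(x<.75)&(y>.08)&(y<.5)
rc('mat side',box&(h>-.01)&(h<.015)&(C.sum(-1)<150)&(y>.24))
rc('tray side',box&(h<.028)&(h>-.01)&(C.max(-1)-C.min(-1)<50)&(C.sum(-1)>280)&(y<.27))
c,f,r=snap('scene');P=cloud(f,r);C=c.astype(int);x,y,h=np.moveaxis(P,-1,0);box=(x>.3)&(x<.72)&(y>.08)&(y<.5)
rc('mat scene',box&(h>-.01)&(h<.015)&(C.sum(-1)<150)&(y>.24))
m=(x>.3)&(x<.69)&(y>.1)&(y<.28)&(h<.028)&(h>-.01)&(C.max(-1)-C.min(-1)<50)&(C.sum(-1)>250);rc('tray scene',m)
to([.50,.34,.25],90,s)
E
```

```text
t 33.42 pos [0.4738 0.0587 0.2156] q [ 4.720e-02  9.989e-01 -1.000e-03  9.000e-04] F [ 0.  -0.2 -2.9] w 0.0462
mat side 541 ((507.2944030761719, 341.8396301269531), (113.59012603759766, 140.85333251953125), 86.19342803955078) 0.005295229195422806
tray side 709 ((444.6190185546875, 193.13723754882812), (120.38363647460938, 149.75779724121094), 89.18144226074219) 0.006623676492811314
mat scene 834 ((499.3924560546875, 340.7568054199219), (119.12074279785156, 222.06239318847656), 88.5675277709961) 0.006773917787912993
tray scene 735 ((586.6030883789062, 193.8953857421875), (114.2366714477539, 122.3189926147461), 0.29622021317481995) 0.008728709548866965
tooly yaw 84.59 tilt [ 0.002 -0.002 -1.   ]
shift cm [ 0.03 28.25 -3.49]
turn deg [-0.12  0.1  -5.41]
```

move_arm(
  commands="0.2 4 0 0 0 0 1; 0.4 9 0 0 0 -2 1; 0.6 14 0 0 0 -4 1; 0.8 19 0 0 0 -5.4 1; 1 24 2 0 0 -5.4 1; 1 28.2 5 0 0 -5.4 1; 1 28.2 9 0 0 -5.4 1; 1 28.2 12.5 0 0 -5.4 1; 1 28.2 13.6 0 0 -5.4 1; 1 28.2 13.6 0 0 -5.4 1",
)

```text
time: 34.78
tool_pos: [0.4932, 0.3398, 0.0789]
tcp_rot: [0.0, 1.0, -0.001, 0.001]
ft_force: [-0.2, 0.4, -1.9]
grip_width: 0.0457
```

move_arm(
  commands="0 0 0.2 0 0 0 1; 0 0 0.45 0 0 0 1; 0 0 0.7 0 0 0 1",
)

```text
time: 35.15
tool_pos: [0.4941, 0.3401, 0.0747]
tcp_rot: [0.0, 1.0, -0.001, 0.003]
ft_force: [-6.9, -3.4, 22.9]
grip_width: 0.0458
```

move_arm(
  commands="0 0 -0.1 0 0 0 1; 0 0 -0.1 0 0 0 -1; 0 0 -0.1 0 0 0 -1; 0 0 -0.1 0 0 0 -1; 0 0 -0.1 0 0 0 -1; 0 0 -0.1 0 0 0 -1; 0 0 -5 0 0 0 -1; 0 0 -10 0 0 0 -1; 0 0 -15 0 0 0 -1; 0 0 -20 0 0 0 -1",
)

```text
time: 36.4
tool_pos: [0.4927, 0.3403, 0.2764]
tcp_rot: [0.0, 1.0, -0.001, 0.003]
ft_force: [1.1, 0.3, 0.1]
grip_width: 0.0915
```

```bash
python3 - <<'E'
from eye import *
from scipy.optimize import least_squares as L
s=st()
c,W=eye((.494,.340),z0=.115,cam='wrist'); eye((.494,.340),z0=.115,cam='scene')
for cam in('scene','side','wrist'): eye((.546,-.274),cam=cam,R=.06) if cam!='wrist' else 0
c,f,r=snap('scene');P=cloud(f,r).reshape(-1,3);x,y,h=P.T
m=(h>.012)&(h<.055)&(np.hypot(x-.494,y-.34)<.05);q=P[m];print('crown',L(lambda c:np.hypot(q[:,0]-c[0],q[:,1]-c[1])-.031,[.49,.34],loss='soft_l1',f_scale=.002).x)
to([.46,-.272,.28],91,s);print(s['qpos'])
E
```

```text
t 36.4 pos [0.4927 0.3403 0.2764] q [ 4.e-04  1.e+00 -6.e-04  3.e-03] F [1.1 0.3 0.1] w 0.0915
wrist eye n 687 [493.3 340.5] [20.5 45.7] 0.5 top 578 [0.4925 0.3404 0.1417] zmax 0.1447
scene eye n 116 [496.  339.3] [50.6 27. ] 84.6 top 67 [0.4967 0.3378 0.1413] zmax 0.1472
scene eye n 139 [ 546.2 -271.8] [25.2 47.3] 1.8 top 75 [ 0.5464 -0.272   0.1386] zmax 0.1422
side eye n 113 [ 543.9 -272.2] [22.1 48.5] 4.8 top 55 [ 0.5439 -0.2732  0.1377] zmax 0.142
crown [0.49261476 0.34208025]
tooly yaw 89.95 tilt [ 0.006 -0.001 -1.   ]
shift cm [  3.22 -61.23  -0.31]
turn deg [-0.07  0.35 -1.05]
[ 0.47873708  0.43617285  1.15632688 -0.0038525   1.54427315 -1.09112505]
```

move_arm(
  commands="0.3 -5 0 0 0.3 0 -1; 0.6 -11 0 0 0.3 0 -1; 0.9 -17 0 0 0.3 0 -1; 1.2 -23 0 0 0.3 0 -1; 1.5 -29 0 0 0.3 0 -1; 1.8 -35 0 0 0.3 0 -1; 2.1 -41 0 0 0.3 0 -1; 2.4 -47 0 0 0.3 0 -1; 2.7 -53 0 0 0.3 0 -1; 3.2 -58 0 0 0.3 0 -1",
)

```text
time: 37.9
tool_pos: [0.459, -0.2416, 0.2728]
tcp_rot: [0.001, 1.0, 0.0, -0.002]
ft_force: [1.1, 0.0, 0.5]
grip_width: 0.0916
```

move_arm(
  commands="0 -5 0 0 0 0 -1; 0 -5 0 0 0 0 -1; 0 -5 0 0 0 0 -1",
)

```text
time: 38.28
tool_pos: [0.4584, -0.2909, 0.2713]
tcp_rot: [0.001, 1.0, 0.001, -0.003]
ft_force: [0.6, 0.5, 0.7]
grip_width: 0.0919
```

```bash
python3 - <<'E'
from eye import *
s=st(); eye((.545,-.272),R=.06); eye((.545,-.272),R=.06,cam='scene');eye((.545,-.272),R=.06,cam='side'); to([.545,-.272,.065],91,s)
E
```

```text
t 38.27 pos [ 0.4584 -0.2909  0.2713] q [ 0.0011  1.      0.0014 -0.0026] F [0.6 0.5 0.7] w 0.0919
wrist eye n 609 [ 544.2 -273.2] [21.  45.7] 1.2 top 400 [ 0.5435 -0.2731  0.1377] zmax 0.1395
scene eye n 142 [ 545.  -271.1] [47.9 24.3] 89.8 top 75 [ 0.5464 -0.2728  0.1381] zmax 0.1416
side eye n 78 [ 544.3 -280. ] [32.  22.1] 88.7 top 41 [ 0.5433 -0.2792  0.1371] zmax 0.1402
tooly yaw 89.87 tilt [-0.005  0.003 -1.   ]
shift cm [-8.76  1.85 20.59]
turn deg [ 0.16 -0.3  -1.13]
```

move_arm(
  commands="-5 1.7 2 0.1 -0.3 -1.1 -1; -8.6 1.75 6 0.1 -0.3 -1.1 -1; -8.65 1.75 11 0.1 -0.3 -1.1 -1; -8.65 1.75 16 0.1 -0.3 -1.1 -1; -8.65 1.75 20.7 0.1 -0.3 -1.1 -1; -8.65 1.75 20.7 0.1 -0.3 -1.1 -1; -8.65 1.75 20.7 0.1 -0.3 -1.1 1; -8.65 1.75 20.7 0.1 -0.3 -1.1 1; -8.65 1.75 20.7 0.1 -0.3 -1.1 1; -8.65 1.75 20.7 0.1 -0.3 -1.1 1",
)

```text
time: 39.67
tool_pos: [0.5451, -0.2729, 0.0662]
tcp_rot: [-0.009, 1.0, -0.001, 0.001]
ft_force: [-0.4, -0.3, 0.6]
grip_width: 0.0565
```

move_arm(
  commands="0 0 0 0 0 0 1; 0 0 0 0 0 0 1; 0 0 0 0 0 0 1; 0 0 0 0 0 0 1",
)

```text
time: 40.17
tool_pos: [0.5452, -0.2729, 0.0665]
tcp_rot: [-0.009, 1.0, -0.001, 0.002]
ft_force: [-0.1, 0.7, 2.6]
grip_width: 0.0455
```

```bash
python3 - <<'E'
from pre import *
s=st(); T=seat-.09*e; off=s['tool_pos'][:2]-np.array([.5442,-.273]); print(off)
to([T[0]+off[0],T[1]+off[1],s['tool_pos'][2]+.1494],84.3,s)
E
```

```text
t 40.17 pos [ 0.5452 -0.2729  0.0665] q [-9.5e-03  1.0e+00 -9.0e-04  1.6e-03] F [-0.1  0.7  2.6] w 0.0455
[0.00104197 0.00011532]
tooly yaw 91.09 tilt [ 0.003 -0.002 -1.   ]
shift cm [  5.35  33.13 -15.02]
turn deg [-0.09  0.19  6.79]
```

move_arm(
  commands="0 0 -5 0 0 0 1; 0 0 -10 0 0 0 1; 1 2 -14 0 0 1 1; 3 6 -15 0 0 3 1; 5 11 -15 0 0 5 1; 5.3 16 -15 0 0 6.8 1; 5.35 21 -15 0 0 6.8 1; 5.35 26 -15 0 0 6.8 1; 5.35 30 -15 0 0 6.8 1; 5.35 33 -15 0 0 6.8 1",
)

```text
time: 41.42
tool_pos: [0.484, 0.0581, 0.2147]
tcp_rot: [0.049, 0.999, -0.001, 0.001]
ft_force: [0.4, -0.1, -4.5]
grip_width: 0.0458
```

move_arm(
  commands="0 0 0 0 0 0 1; 0 0 0 0 0 0 1; 0 0 0 0 0 0 1",
)

```text
time: 41.8
tool_pos: [0.484, 0.0571, 0.2144]
tcp_rot: [0.05, 0.999, -0.001, 0.0]
ft_force: [-0.6, -0.4, -4.1]
grip_width: 0.0457
```

```bash
python3 - <<'E'
from pre import *
s=st(); T=seat-.09*e; to([T[0]+.001,T[1],.2155],84.3,s);T=seat; to([T[0]+.001,T[1],.2155],84.3,s)
for cam in('scene','side'):
    b,d,p=snap(cam);P=cloud(d,p).reshape(-1,3)
    Q=P-np.array([T[0],T[1],0])+.09*np.array([e[0],e[1],0]);u=Q@e;v=-Q[:,0]*e[1]+Q[:,1]*e[0];h=P[:,2]
    m=(abs(u)<.04)&(abs(v)<.05)&(h>.14)&(h<.2);print(cam,'piston',m.sum(),'u',u[m].min(),u[m].max(),'v',v[m].min(),v[m].max(),'z',h[m].min())
E
```

```text
t 41.8 pos [0.484  0.0571 0.2144] q [ 4.990e-02  9.988e-01 -9.000e-04  2.000e-04] F [-0.6 -0.4 -4.1] w 0.0457
tooly yaw 84.28 tilt [ 0.    -0.002 -1.   ]
shift cm [-0.09  0.05 -0.11]
turn deg [-0.1   0.03 -0.02]
tooly yaw 84.28 tilt [ 0.    -0.002 -1.   ]
shift cm [-9.09  0.05 -0.11]
turn deg [-0.1   0.03 -0.02]
scene piston 371 u -0.035064670152089084 0.03326408454228341 v -0.03175549794039172 0.031387427799466225 z 0.14772297040820245
side piston 312 u -0.032319782929664226 0.028933566658762316 v -0.033745739396765784 0.031621104984699853 z 0.14682757708631614
```

move_arm(
  commands="-1 0.05 -0.1 0 0 0 1; -2.5 0.05 -0.1 0 0 0 1; -4 0.05 -0.1 0 0 0 1; -5.5 0.05 -0.1 0 0 0 1; -7 0.05 -0.1 0 0 0 1; -8.5 0.05 -0.1 0 0 0 1; -9.1 0.05 -0.1 0 0 0 1; -9.1 0.05 -0.1 0 0 0 1; -9.1 0.05 -0.1 0 0 0 1",
)

```text
time: 43.02
tool_pos: [0.5743, 0.0486, 0.2156]
tcp_rot: [0.05, 0.999, -0.001, 0.0]
ft_force: [-0.2, 0.4, -5.1]
grip_width: 0.0456
```

move_arm(
  commands="0 0 0.7 0 0 0 1; 0 0 1.4 0 0 0 1; 0 0 2.1 0 0 0 1; 0 0 2.8 0 0 0 1; 0 0 3.5 0 0 0 1; 0 0 4.2 0 0 0 1; 0 0 4.9 0 0 0 1; 0 0 4.9 0 0 0 1; 0 0 4.9 0 0 0 1",
)

```text
time: 44.15
tool_pos: [0.5743, 0.0486, 0.1669]
tcp_rot: [0.05, 0.999, -0.001, 0.0]
ft_force: [-1.6, 0.4, -0.1]
grip_width: 0.0456
```

move_arm(
  commands="0 0 0 0 0 0 -1; 0 0 0 0 0 0 -1; 0 0 0 0 0 0 -1; 0 0 0 0 0 0 -1; 0 0 0 0 0 0 -1; 0 0 0 0 0 0 -1; 0 0 -4 0 0 0 -1; 0 0 -8 0 0 0 -1; 0 0 -12 0 0 0 -1; 5 0 -12 0 0 0 -1",
)

```text
time: 45.4
tool_pos: [0.5279, 0.0533, 0.2898]
tcp_rot: [0.05, 0.999, -0.001, 0.004]
ft_force: [-0.4, 0.4, -0.3]
grip_width: 0.0921
```

move_arm(
  commands="5 0 0 0 0 0 -1; 5 0 0 0 0 0 -1; 5 0 0 0 0 0 -1; 5 0 0 0 0 0 -1; 5 0 0 0 0 0 -1; 5 0 0 0 0 0 -1; 5 0 0 0 0 0 -1; 5 0 0 0 0 0 -1; 5 0 0 0 0 0 -1; 5 0 0 0 0 0 -1",
)

```text
time: 46.65
tool_pos: [0.4781, 0.0583, 0.2894]
tcp_rot: [0.05, 0.999, -0.001, 0.004]
ft_force: [0.5, -0.3, -0.1]
grip_width: 0.0917
```

move_arm(
  commands="0 0 0 0 0 0 -1; 0 0 0 0 0 0 -1; 0 0 0 0 0 0 -1; 0 0 0 0 0 0 -1; 0 0 0 0 0 0 -1; 0 0 0 0 0 0 -1; 0 0 0 0 0 0 -1; 0 0 0 0 0 0 -1; 0 0 0 0 0 0 -1; 0 0 0 0 0 0 -1",
)

```text
time: 47.9
tool_pos: [0.4781, 0.0583, 0.2894]
tcp_rot: [0.05, 0.999, -0.001, 0.004]
ft_force: [0.5, -0.3, 0.0]
grip_width: 0.0917
```

```bash
python3 -c "
from hang import *
s=hang();s=hang();to([seat[0]+.001,seat[1],.163],84.3,s)"
```

```text
t 47.9 pos [0.4781 0.0583 0.2894] q [ 5.030e-02  9.987e-01 -8.000e-04  4.300e-03] F [ 0.5 -0.3  0. ] w 0.0917
wrist eye 341 u [-0.0131 -0.0091  0.0191] v [-0.0219  0.0215] zmax 0.2352 prong 170 0.2268 inner 0.2265 piston 1577 -0.031413647428809435 0.022503659246990052 -0.0316122749228883 0.030620552781901067
scene eye 210 u [-0.0108  0.0059  0.0151] v [-0.0226  0.0217] zmax 0.2382 prong 34 0.2283 inner 0.2267 piston 385 -0.03021861980107107 0.03796740790605049 -0.031835614197132774 0.030898215749638823
t 48.0 pos [0.4781 0.0583 0.2894] q [ 5.030e-02  9.987e-01 -8.000e-04  4.400e-03] F [-0.4 -0.2  0.3] w 0.0919
wrist eye 333 u [-0.0109 -0.0091  0.019 ] v [-0.022   0.0215] zmax 0.2352 prong 168 0.2269 inner 0.2265 piston 1578 -0.031372926740889664 0.02143280771082565 -0.031721414336196865 0.03062599828935985
scene eye 210 u [-0.0091  0.0067  0.017 ] v [-0.0221  0.0215] zmax 0.2393 prong 35 0.2275 inner 0.2272 piston 387 -0.02958849391232574 0.03572332428302026 -0.031764106350608154 0.02999734288948469
tooly yaw 84.23 tilt [ 0.009 -0.002 -1.   ]
shift cm [-9.57  0.02 12.72]
turn deg [-0.07  0.51 -0.07]
```

move_arm(
  commands="0 0 0 0 0 0 -1; 0 0 0 0 0 0 -1; 0 0 0 0 0 0 -1; 0 0 0 0 0 0 -1; 0 0 0 0 0 0 -1; 0 0 0 0 0 0 -1; 0 0 0 0 0 0 -1; 0 0 0 0 0 0 -1; 0 0 0 0 0 0 -1; 0 0 0 0 0 0 -1",
)

```text
time: 49.35
tool_pos: [0.4781, 0.0583, 0.2894]
tcp_rot: [0.05, 0.999, -0.001, 0.004]
ft_force: [-0.2, -0.3, 0.4]
grip_width: 0.0917
```

```bash
python3 -c "
from hang import *
s=hang('h2.png')"
```

```text
t 49.35 pos [0.4781 0.0583 0.2894] q [ 5.030e-02  9.987e-01 -8.000e-04  4.400e-03] F [-0.2 -0.3  0.4] w 0.0917
wrist eye 339 u [-0.0112 -0.0091  0.0194] v [-0.0219  0.0215] zmax 0.2353 prong 166 0.2269 inner 0.2265 piston 1578 -0.03103797324223537 0.022387843868562556 -0.0316468184990666 0.030849811221261236
scene eye 209 u [-0.0114  0.0059  0.0168] v [-0.0226  0.0222] zmax 0.2382 prong 30 0.2271 inner 0.2271 piston 390 -0.03149965582388883 0.03457397868439626 -0.03151023392690947 0.029418675313357675
```

The hook is steady with its prong top at 0.227, a dip of about 0.038. The ratio to the first reading is 1.67, matching 0.5/0.3 kg, and it is below the limit line. So the mid piston is heavy and goes in the tray.

move_arm(
  commands="-5 0 0 0 0.5 0 -1; -9.55 0 0 0 0.5 0 -1; -9.55 0 0 0 0.5 0 -1; -9.55 0 4 0 0.5 0 -1; -9.55 0 8 0 0.5 0 -1; -9.55 0 12.5 0 0.5 0 -1; -9.55 0 12.5 0 0.5 0 -1; -9.55 0 12.5 0 0.5 0 1; -9.55 0 12.5 0 0.5 0 1; -9.55 0 12.5 0 0.5 0 1",
)

```text
time: 50.7
tool_pos: [0.5749, 0.0484, 0.1667]
tcp_rot: [0.05, 0.999, -0.001, 0.001]
ft_force: [0.1, 0.2, -0.0]
grip_width: 0.0663
```

move_arm(
  commands="0 0 0 0 0 0 1; 0 0 0 0 0 0 1; 0 0 0 0 0 0 1; 0 0 0 0 0 0 1; 0 0 0 0 0 0 1",
)

```text
time: 51.32
tool_pos: [0.575, 0.0485, 0.1667]
tcp_rot: [0.05, 0.999, -0.001, 0.001]
ft_force: [1.4, 1.2, 0.7]
grip_width: 0.0456
```

move_arm(
  commands="0 0 -0.9 0 0 0 1; 0 0 -1.8 0 0 0 1; 0 0 -2.7 0 0 0 1; 0 0 -3.6 0 0 0 1; 0 0 -4.5 0 0 0 1; 0 0 -5.2 0 0 0 1; 0 0 -5.2 0 0 0 1; 0 0 -5.2 0 0 0 1",
)

```text
time: 52.32
tool_pos: [0.5746, 0.0486, 0.2183]
tcp_rot: [0.05, 0.999, -0.001, 0.001]
ft_force: [0.3, 0.1, -5.5]
grip_width: 0.0455
```

move_arm(
  commands="1.5 0 0 0 0 0 1; 3.5 0 0 0 0 0 1; 5.5 0 0 0 0 0 1; 7.5 0 0 0 0 0 1; 10 0 0 0 0 0 1; 10 0 0 0 0 0 1; 10 0 0 0 0 0 1",
)

```text
time: 53.2
tool_pos: [0.4757, 0.0586, 0.2182]
tcp_rot: [0.05, 0.999, -0.001, 0.001]
ft_force: [0.3, -0.5, -6.1]
grip_width: 0.046
```

```bash
python3 - <<'E'
from pre import *
s=st(); to([.46,.194,.078],90,s)
E
```

```text
t 53.2 pos [0.4757 0.0586 0.2182] q [ 5.030e-02  9.987e-01 -5.000e-04  1.500e-03] F [ 0.3 -0.5 -6.1] w 0.046
tooly yaw 84.23 tilt [ 0.003 -0.001 -1.   ]
shift cm [ 2.97 13.33 14.  ]
turn deg [-0.06  0.17 -5.77]
```

move_arm(
  commands="0.6 3 0 0 0 -1 1; 1.3 6 0 0 0.2 -3 1; 2 9 0 0 0.2 -5 1; 3 13.3 1 0 0.2 -5.8 1; 3 13.3 5 0 0.2 -5.8 1; 3 13.3 9 0 0.2 -5.8 1; 3 13.3 12 0 0.2 -5.8 1; 3 13.3 14 0 0.2 -5.8 1; 3 13.3 14 0 0.2 -5.8 1",
)

```text
time: 54.32
tool_pos: [0.4598, 0.1937, 0.0768]
tcp_rot: [-0.0, 1.0, -0.001, -0.001]
ft_force: [-0.2, -0.2, -4.2]
grip_width: 0.0455
```

move_arm(
  commands="0 0 0.15 0 0 0 1; 0 0 0.3 0 0 0 1; 0 0 0.3 0 0 0 1",
)

```text
time: 54.7
tool_pos: [0.4606, 0.1938, 0.0749]
tcp_rot: [-0.0, 1.0, -0.001, -0.0]
ft_force: [-2.2, -0.8, 4.3]
grip_width: 0.046
```

Contact (force changed from −4 to +4 N). Release and retreat.

move_arm(
  commands="0 0 0 0 0 0 -1; 0 0 0 0 0 0 -1; 0 0 0 0 0 0 -1; 0 0 0 0 0 0 -1; 0 0 0 0 0 0 -1; 0 0 0 0 0 0 -1; 0 0 -5 0 0 0 -1; 0 0 -10 0 0 0 -1; 0 0 -15 0 0 0 -1; 0 0 -20 0 0 0 -1",
)

```text
time: 55.95
tool_pos: [0.4604, 0.194, 0.2766]
tcp_rot: [-0.0, 1.0, -0.0, -0.0]
ft_force: [1.0, 0.0, -0.2]
grip_width: 0.0919
```

```bash
python3 - <<'E'
from eye import *
st()
eye((.46,.194)); eye((.493,.341)); eye((.46,.194),cam='scene'); eye((.493,.341),cam='scene')
a,d,p=snap('scene');b,_,_=snap('side');P=cloud(d,p).reshape(-1,3);x,y,h=P.T
m=(x>.52)&(x<.62)&(y>.03)&(y<.07)&(h>.23)&(h<.285);print('prong z',np.median(h[m]))
m=(abs(x-.658)<.035)&(abs(y+.06)<.035)&(h>.06)&(h<.12);print('knob top',h[m].max())
cv2.imwrite('pics/end.png',np.hstack([cv2.resize(a[:,:,::-1],(400,300)),cv2.resize(b[:,:,::-1],(400,300))]))
E
```

```text
t 55.95 pos [0.4604 0.194  0.2766] q [-2.e-04  1.e+00 -5.e-04 -0.e+00] F [ 1.   0.  -0.2] w 0.0919
wrist eye n 686 [457.6 193.5] [20.7 45.6] 0.0 top 584 [0.4569 0.1937 0.1416] zmax 0.1446
wrist eye n 709 [493.4 340.7] [21.  46.5] 0.4 top 525 [0.4922 0.3383 0.1415] zmax 0.1446
scene eye n 118 [458.5 195.5] [51.6 26. ] 88.3 top 69 [0.4604 0.191  0.1416] zmax 0.1478
scene eye n 113 [495.7 338.3] [49.8 24.1] 88.4 top 61 [0.4963 0.339  0.1419] zmax 0.1476
prong z 0.2655938518289198
knob top 0.10328831670674268
```

View pics/end.png

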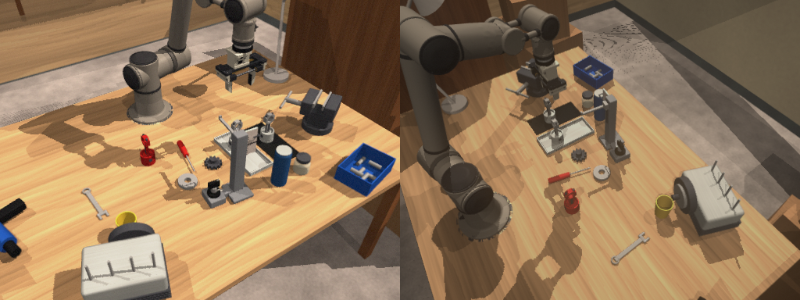

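The final view shows both pistons upright in the tray and on the mat, the hook empty and the row cleared. The red decoy and bystanders are in place and the jar is present, so there is no far piston.

```bash
python3 -c "
from cell import robot
print(robot.finish_job())"
```

```text
the job is handed in; nothing more can be done
None
```

The job is done and handed in at about 56 s of the 210 s allowed; the hand-in gave no verdict.

- **Knob:** I turned it to the mark in two grips and pulled it out. In the close-up the pointer and mark line up, and the grip bar's top rose from 85 to 100 mm, the full 15 mm.
- **Near piston:** it hung still with the hook dipped about 0.022 m, above the limit line. It is light and stands upright on the mat.
- **Middle piston:** it hung still with a dip of about 0.038 m, below the line. It is heavy and stands upright in the tray.
- **Far place:** it was empty; the jar was there instead.
- **Last checks:** the hook is empty and back at its unloaded height, and the red decoy and bystanders look undisturbed.

**Checks that failed or disagreed:**
- **Fingertips:** they sit about 33 mm higher than the reported tool position. My first two knob grips closed just above the bar and moved nothing, and I corrected for this afterwards.
- **Dip readings:** both came out about 3 mm below the nominal 0.025 and 0.041 m, but their ratio of 1.67 matches 0.3 and 0.5 kg.
- **Mat placing:** I pressed the near piston down with about 23 N before easing off and releasing it.

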